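# Recharge the cupboard dehumidifier

### The arm

A 6-joint arm with a two-finger parallel gripper is mounted at the origin on the work surface. World frame = base frame: x ahead of the robot, y to its left, z up, the work surface at z = 0. Lengths are in mm, angles in rad, forces in N, time in s.
With the tool pointing down it reaches from about 400 to 925 mm from the base axis. Payload 12.5 kg.
Tool frame: the origin (TCP) lies between the finger pads, 19 mm behind the fingertips; this is the grasp point; z points along the fingers, y is the line along which they close (so a half turn about z gives the same grasp; the last joint's range is limited). The gripper opens to 95 mm and grips with 3 to 60 N. Pads are 20 mm wide; open, the fingers measure 119 mm over their backs; the gripper's body (75 mm by 180 mm) begins 59 mm behind the grasp point.
Start: joints at [-1.41, 0.491, 1.559, -0, 1.092, -0.106], TCP at [164.801, -602.897, 233.461] pointing down, gripper open.
Joint ranges: [-3.1, 3.1], [-0.84, 2.19], [0.05, 2.79], [-1.13, 4.28], [0.06, 2.93], [-2.69, 2.69]. Speed limits (rad/s): [2.22, 2.22, 2.79, 3.14, 3.14, 3.14].

### API

Orientations are given as [roll, pitch, yaw] about the fixed x, y, z axes, in that order (R = Rz(yaw) Ry(pitch) Rx(roll)).
In Python, from cell import env gives the robot as it stands.
- The arm moves only by the tool carry_out, never from a script. Its argument "motion" is a list of rows, each a list of 5 numbers: the shift along the tool's x, y, z in mm, then the turn about the tool's z in degrees, then the closure, from 0 (fully open) to 1 (shut). A call has 1 to 12 rows; each row shifts and turns the commanded pose from where the row before left it, along the tool's axes as they then stand; what a row does not reach is not made up. A row lasts 1/10 s, in which the tool goes at most 50 mm and 8.59 degrees, less where a joint would pass 70% of its speed; a pose out of reach is approached as far as the arm can. A call with a gripper value outside its range is refused whole. The fingers move at their own pace and stop on an object; the grip force is fixed at half the most. Time passes only in rows, so rows that do not move let the fingers close. It gives the time, the measured TCP pose, the force, the opening and the grip force at its end, in the units of the state.
- env.state(): the state, without advancing time (a new reading comes with each control period).
- env.read_camera(name): name is "scene" or "top"; returns a dict with "color" (480x640x3 uint8, red, green, blue), "K" (3x3 intrinsics, pixels), "R" (3x3) and "t" (3): a world point X has camera coordinates R X + t. Camera axes: x right, y down, z forward; pixel columns grow to the right and rows downward; lengths in mm; the calibration is good to about 2 mm. A picture is of the moment at which its call begins. There is no depth.
- env.job_done(): hands the job in; it is judged then, once.
The state is a dict: "t": time; "joints": joint angles; "qvel": joint speeds; "tau": joint torques, N m; "eef_pos": TCP position; "tcp_rot": TCP orientation; "ft_force": force on the tool from outside, world axes, zero at the start; "moment": the same for the moment, N m; "opening": opening from 0.0 (shut) to 1.0 (fully open); "grip_force": force on a finger pad.
Only numpy, scipy, OpenCV 4.12 (cv2) and the standard library are available. Lean on these libraries where they do the work, as an engineer would, in place of code of your own. Each camera call takes 0.05 s, during which the arm holds its last target. There are 200 camera calls.

### The job

Recharge the dehumidifier: using the scoop, move every white desiccant ball from the grey tub into the open bay of the dehumidifier, never touching the balls with the fingers. When all of them are in, turn the dehumidifier's dial clockwise until its white pointer line points at the one long thick mark. Leave the scoop standing in the middle of its black mat, and do not disturb the other things on the table.

Things in the scene. Friction and masses are not known exactly. Their poses are not given: they have to be found in the camera images.
- tub: Fixed grey plastic tub, open on top, 255 mm long (its x), 106 mm wide (its y), walls 5 mm thick, 90 mm high; origin: centre of its underside, z up. Inside 245 x 96 mm. Floor top, tub frame: slopes down at 14 deg from (x -122, z 32 mm) to (x -18, z 6 mm), then flat at z 6 to x +78 mm, then a 45 deg ramp up to (x +122, z 51 mm). The balls start on the flat.
- tub_foot (a point): The point on the tub's midline where the flat floor meets the ramp (tub frame x +77.5, y 0, z +6 mm); axes as the tub's. Balls roll off both slopes onto the flat; a scoop pushed along the flat in +x and then up the ramp gets under them.
- unit: Fixed dehumidifier, white and black box 160 mm deep (its x), 280 mm wide (its y), 100 mm high; origin: centre of its underside, z up. Its +y half is an open bay, a square well 136 x 136 mm centred at unit frame (0, +66 mm), floor at z 20 mm, rim at z 100 mm. Its -y half is a flat deck at z 100 mm with the dial at (0, -71 mm).
- bay_in (a point): Centre of the bay's floor, 80 mm below its rim; axes as the unit's.
- dial (a joint): Dial angle, rad, 0 to 3.14, growing clockwise seen from above; it stays where left and turns with about 0.05 N m. A white line on one half of the bar's top is the pointer: at q it points to (-cos q, sin q) in the unit's frame. Ticks are printed on the deck every 20 deg from 0; the target is the one long, thick tick at 80 deg (1.396 rad).
- dial_grip (a point): Point on the dial's axis at the height to grip, 37 mm above the deck, 7 mm below the top of the dial's upright bar, which is 57 mm long (along the pointer), 14 mm thick and 32 mm high, on a black disc 60 mm across over a round base 84 mm across. z up.
- rest: Fixed black rubber mat, 150 mm (its x) by 140 mm (its y), 4 mm thick, the scoop's place. Origin: centre of its underside.
- rest_mid (a point): Centre of the mat's upper face.
- scoop: Loose scoop, 120 to 200 g. Origin: underside of the pan below the handle's axis; z up, +x to the open lip. Pan x -12 to +70, y -40 to +40, 2.5 mm thick; back wall x 12 to 15, up to z 42; side walls 3 mm thick, x 12 to 58, up to z 24. Black handle: upright post 24 x 24 mm on the axis, up to z 120; grip it from above with the TCP near z 95, across x or y.
- scoop_mid (a point): Centre of the scoop's footprint: underside, 29 mm ahead (+x) of its origin.
- scoop_pan (a point): Middle of the scoop's hollow, 43 mm ahead (+x) of its origin and 17.5 mm up. It holds about 2 to 5 balls.
- ball0: White glazed, slippery ceramic desiccant ball, 28 mm across, about 12 g, in the tub at the start; origin at its centre. Between 5 and 8 of the balls ball0 to ball7 are there.
- ball1: White glazed, slippery ceramic desiccant ball, 28 mm across, about 12 g, in the tub at the start; origin at its centre. Between 5 and 8 of the balls ball0 to ball7 are there.
- ball2: White glazed, slippery ceramic desiccant ball, 28 mm across, about 12 g, in the tub at the start; origin at its centre. Between 5 and 8 of the balls ball0 to ball7 are there.
- ball3: White glazed, slippery ceramic desiccant ball, 28 mm across, about 12 g, in the tub at the start; origin at its centre. Between 5 and 8 of the balls ball0 to ball7 are there.
- ball4: White glazed, slippery ceramic desiccant ball, 28 mm across, about 12 g, in the tub at the start; origin at its centre. Between 5 and 8 of the balls ball0 to ball7 are there.
- ball5: White glazed, slippery ceramic desiccant ball, 28 mm across, about 12 g, in the tub at the start; origin at its centre. Between 5 and 8 of the balls ball0 to ball7 are there.
- ball6: White glazed, slippery ceramic desiccant ball, 28 mm across, about 12 g, in the tub at the start; origin at its centre. Between 5 and 8 of the balls ball0 to ball7 are there.
- ball7: White glazed, slippery ceramic desiccant ball, 28 mm across, about 12 g, in the tub at the start; origin at its centre. Between 5 and 8 of the balls ball0 to ball7 are there.
- hub: Loose black USB hub 45 x 100 x 20 mm, a bystander. Origin: centre of its underside.
- brick: Loose black power supply 115 x 60 x 35 mm, a bystander. Origin: centre of its underside.
- screwdriver: Loose screwdriver 170 mm long, a bystander.
- mug: Loose white mug 76 mm across, 90 mm high, a bystander. Origin: centre of its underside.
- tester: Loose grey cable tester 60 x 110 x 28 mm, a bystander. Origin: centre of its underside.

How it is judged (in metres and radians):
On the way, in this order (a step that is already met when the one before it is completed fails the run):
1. some ball is carried in the scoop, clear above the tub (((distance between ball0 and scoop_pan below 0.06 m and height (world z) of ball0 above 0.12 m) or (distance between ball1 and scoop_pan below 0.06 m and height (world z) of ball1 above 0.12 m) or (distance between ball2 and scoop_pan below 0.06 m and height (world z) of ball2 above 0.12 m) or (distance between ball3 and scoop_pan below 0.06 m and height (world z) of ball3 above 0.12 m) or (distance between ball4 and scoop_pan below 0.06 m and height (world z) of ball4 above 0.12 m) or (distance between ball5 and scoop_pan below 0.06 m and height (world z) of ball5 above 0.12 m) or (distance between ball6 and scoop_pan below 0.06 m and height (world z) of ball6 above 0.12 m) or (distance between ball7 and scoop_pan below 0.06 m and height (world z) of ball7 above 0.12 m))), for 0.2 s.
2. every ball lies in the bay (horizontal distance between each of ball0, ball1, ball2, ball3, ball4, ball5, ball6, ball7 and bay_in below 0.085 m and z of each of ball0, ball1, ball2, ball3, ball4, ball5, ball6, ball7 in the frame of bay_in below 0.065 m), for 0.2 s.
3. the dial's pointer is at the long mark (value of joint dial between 1.276 and 1.516 rad), for 0.2 s.
At the end, for the whole second after the job is handed in: Every ball that was in the tub lies in the bay, below its rim; the dial reads 1.396 rad within 0.12 rad; the scoop stands upright on its mat with the centre of its footprint within 35 mm of the mat's centre, at rest (all of step 2 and all of step 3 and horizontal distance between scoop_mid and rest_mid below 0.035 m and angle between scoop's own z axis and vertical below 0.12 rad and height (world z) of scoop below 0.015 m and linear speed of scoop below 0.02 m/s and linear speed of each of ball0, ball1, ball2, ball3, ball4, ball5, ball6, ball7 below 0.1 m/s); the robot touches nothing.
It fails at once if the fingers touch a ball (contact force between the fingers and ball0 above 0.5 N or contact force between the fingers and ball1 above 0.5 N or contact force between the fingers and ball2 above 0.5 N or contact force between the fingers and ball3 above 0.5 N or contact force between the fingers and ball4 above 0.5 N or contact force between the fingers and ball5 above 0.5 N or contact force between the fingers and ball6 above 0.5 N or contact force between the fingers and ball7 above 0.5 N).
It fails at once if a bystander is moved more than 30 mm (distance of any of hub, brick, screwdriver, mug, tester from where it was at the start of the episode above 0.03 m).
Of ball0, ball1, ball2, ball3, ball4, ball5, ball6, ball7 only 5 to 8 are there at a start; the rules pass over those that are not, and their reading is None.
At some moment in a run one of scoop may be knocked a few centimetres aside while the robot is not near it.
It also fails if it takes over 210 s, if anything falls off the work surface, if the arm or the gripper's body presses on something with over 40 N, if the wrist force passes 120 N, or if a joint passes its speed limit or range.

## Working session

There is one attempt and no reset: what is moved stays moved. The work goes in short steps, Python scripts to look and compute and a tool call to move; the robot and the scene stay as the last step left them, time stands still between calls to the robot, and variables do not carry over. Pictures are saved under pics/ and viewed, at most 14 in all, crops included, and the job is handed in when it is done.

Besides the shell and the picture viewer there is one more tool, called after ">>>" by a JSON object that holds its "fn" and its "kwargs". carry_out: Moves the arm, as the interface text tells. Its arguments: {"type":"object","properties":{"motion":{"type":"array"}},"required":["motion"]}

```bash
ls; mkdir -p pics
python3 - <<'E'
from cell import env
import cv2
for n in ("scene","top"):
    c=env.read_camera(n); cv2.imwrite(f"pics/{n}0.png",c["color"][...,::-1]); print(n,c["K"].tolist(),c["R"].tolist(),c["t"].tolist())
print(env.state())
E
```

```text
pics
scene [[503.946628801233, 0.0, 318.12198339393177], [0.0, 503.946628801233, 239.69087993214936], [0.0, 0.0, 1.0]] [[-0.9003353018213491, 0.43503922551991886, 0.011713946956044084], [0.24593748274289098, 0.5308174238416764, -0.8110164099006726], [-0.35904191799335916, -0.7273058055626364, -0.5849061175253125]] [510.2902840619701, -48.598661819683805, 1156.5265446109051]
top [[538.9185746934336, 0.0, 317.2708622382905], [0.0, 538.9185746934336, 239.61854378849628], [0.0, 0.0, 1.0]] [[0.01955227316624106, -0.9994699826643155, 0.02602810725015646], [-0.9987551021580926, -0.02071995104503367, -0.04537542883400086], [0.04589068017812284, -0.02510851213601409, -0.998630866782669]] [-16.441807061521356, 561.5168558507229, 1035.7748874692822]
{'t': 0.1, 'joints': array([-1.40959008e+00,  4.91494287e-01,  1.55935610e+00, -9.62345412e-06,
        1.09169421e+00, -1.05605518e-01]), 'qvel': array([ 1.77141650e-04,  3.55770492e-06, -7.86095165e-04,  2.37664445e-03,
       -5.03520520e-04, -2.55654435e-04]), 'tau': array([ 3.56079661e-03, -6.13622046e+01, -2.58607221e+01,  6.94136904e-02,
        4.70348855e-02, -4.29250065e-05]), 'eef_pos': array([ 164.77335368, -602.70244648,  232.93443891]), 'tcp_rot': array([-3.14064512e+00, -9.18549416e-05,  2.66816166e-01]), 'ft_force': array([ 0.09145127,  0.59590352, -0.23512703]), 'moment': array([-0.06002208, -0.01125504,  0.04925825]), 'grip_force': 0.0, 'opening': 1.002618702264224}
```

View pics/top0.png

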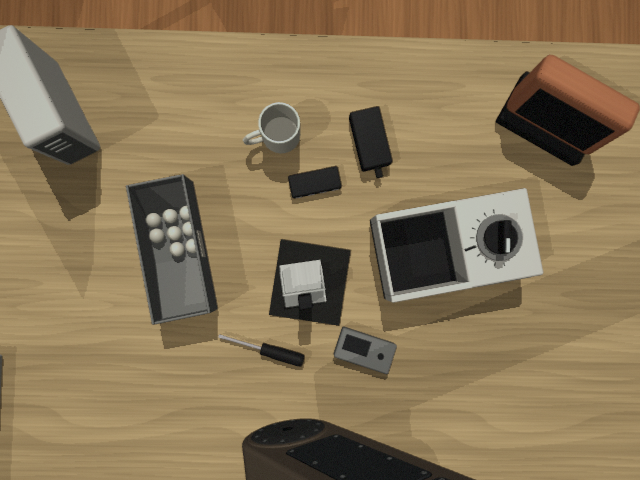

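View pics/scene0.png

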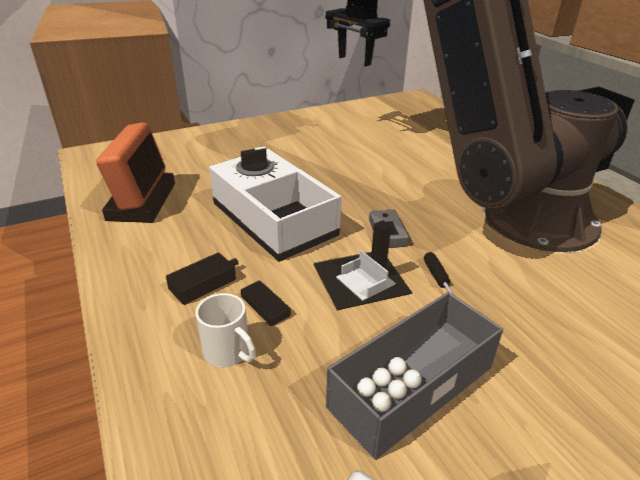

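The top view shows the tub at px (170,250) with balls toward its far end, the scoop on its mat at (303,285) with the lip pointing away from the robot, the unit at (455,245) and its dial at (500,237). I'll enlarge these to read corners.

Run:
```python
import cv2
t=cv2.imread("pics/top0.png"); s=cv2.imread("pics/scene0.png")
cv2.imwrite("pics/c1.png",cv2.resize(t[165:345,115:355],None,fx=3.3,fy=3.3,interpolation=cv2.INTER_CUBIC))
cv2.imwrite("pics/c2.png",cv2.resize(t[180:310,360:550],None,fx=4,fy=4,interpolation=cv2.INTER_CUBIC))
cv2.imwrite("pics/c3.png",cv2.resize(s[140:460,200:520],None,fx=1.875,fy=1.875,interpolation=cv2.INTER_CUBIC))
```

```text
(no output)
```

View pics/c1.png

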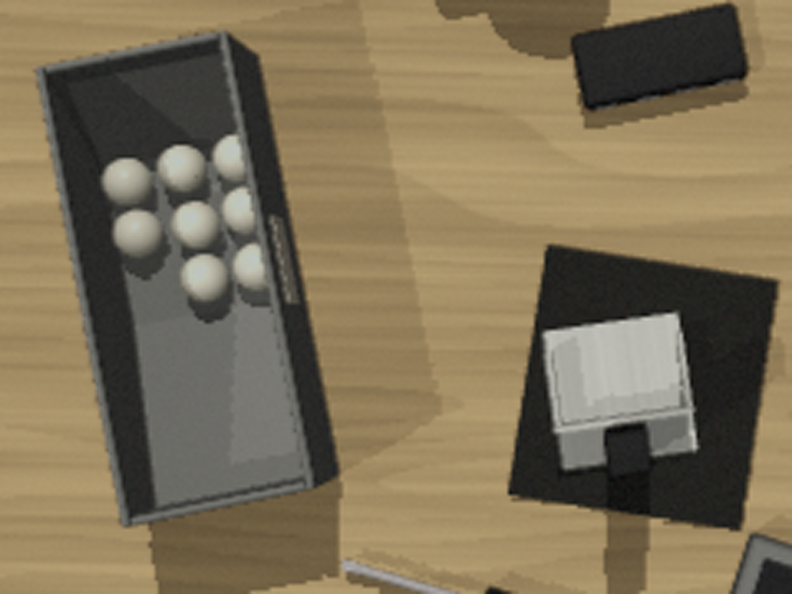

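View pics/c2.png

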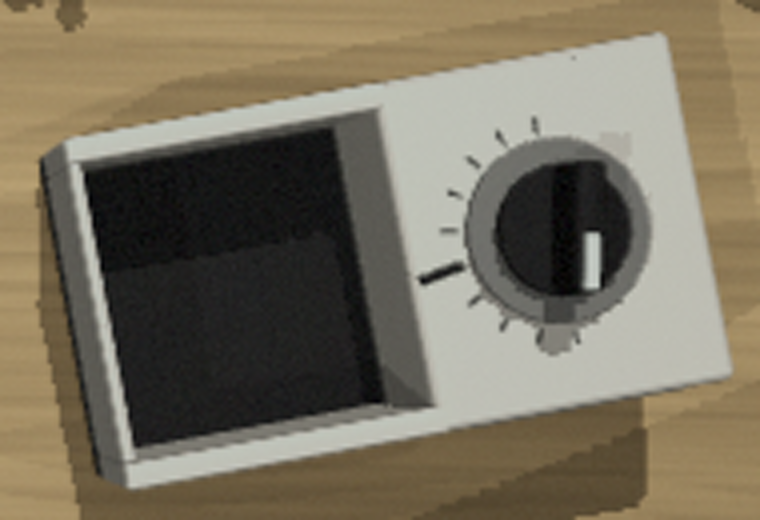

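View pics/c3.png

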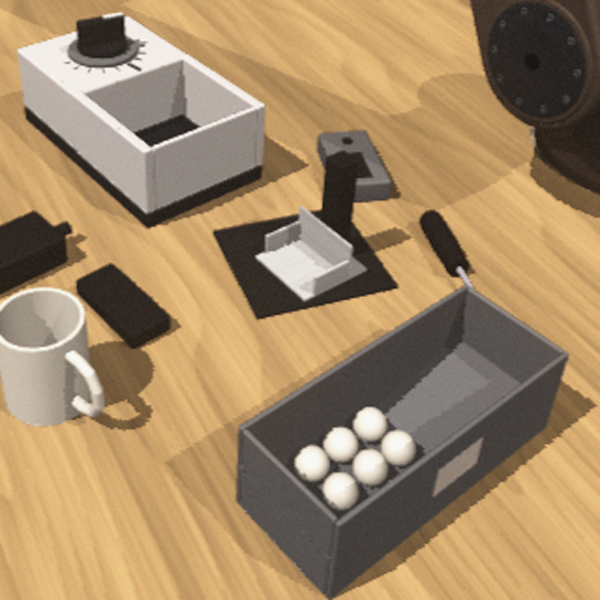

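Eight balls are visible, and tub +x, unit +x and scoop +x all point away from the robot. I'll fit the poses from both views.

```bash
cat > h.py <<'E'
import numpy as np
from scipy.optimize import least_squares
from cell import env
def cams():
    return {n:env.read_camera(n) for n in ("scene","top")}
def proj(c,X):
    p=(c["R"]@np.atleast_2d(X).T).T+c["t"]; p=(c["K"]@p.T).T; return p[:,:2]/p[:,2:]
def fit(C,obs,x0):
    """obs: list (cam,(u,v),(x,y,z) in object frame); pose x,y,z,yaw"""
    def M(p,L): c,s=np.cos(p[3]),np.sin(p[3]); return np.array([p[0]+c*L[0]-s*L[1],p[1]+s*L[0]+c*L[1],p[2]+L[2]])
    f=lambda p:np.concatenate([proj(C[k],M(p,L))[0]-uv for k,uv,L in obs])
    r=least_squares(f,x0,x_scale=[100,100,100,1],loss="soft_l1"); return r.x,np.abs(r.fun).max()
def crop(s,ox,oy): return lambda x,y:np.array([(x+.5)/s-.5+ox,(y+.5)/s-.5+oy])
def at(c,uv,z):
    "ray through uv cut at height z"
    d=c["R"].T@np.linalg.solve(c["K"],[*uv,1]); o=-c["R"].T@c["t"]; return o+d*(z-o[2])/d[2]
E
cat > a.py <<'E'
from h import *
C=cams(); a=crop(3.3,115,165); b=crop(4,360,180); s=crop(1.875,200,140); T,S="top","scene"
np.set_printoptions(precision=3,suppress=True)
h=(127.5,53,90)
q=lambda sx,sy,H:(sx*H[0],sy*H[1],H[2])
tub=[(T,a(38,70),q(1,1,h)),(T,a(222,33),q(1,-1,h)),(T,a(312,487),q(-1,-1,h)),(T,a(125,524),q(-1,1,h)),
 (S,s(240,430),q(1,-1,h)),(S,s(337,523),q(1,1,h)),(S,s(566,354),q(-1,1,h)),(S,s(466,288),q(-1,-1,h))]
h=(80,140,100)
unit=[(T,b(68,146),q(1,1,h)),(T,b(664,35),q(1,-1,h)),(T,b(732,373),q(-1,-1,h)),(T,b(130,488),q(-1,1,h)),
 (S,s(150,148),q(1,1,h)),(S,s(264,104),q(-1,1,h)),(S,s(20,50),q(1,-1,h)),(S,s(122,14),q(-1,-1,h))]
h=(75,70,4)
mat=[(T,a(549,246),q(1,1,h)),(T,a(777,281),q(1,-1,h)),(T,a(741,529),q(-1,-1,h)),(T,a(509,493),q(-1,1,h)),
 (S,s(257,318),q(1,1,h)),(S,s(215,231),q(1,-1,h)),(S,s(397,286),q(-1,1,h))]
sc=[(T,a(543,331),(70,40,2)),(T,a(678,313),(70,-40,2)),(T,a(562,470),(-12,40,2)),(T,a(697,449),(-12,-40,2)),(T,a(627,447),(0,0,120)),
 (S,s(307,297),(70,40,2)),(S,s(255,258),(70,-40,2)),(S,s(366,268),(-12,40,2)),(S,s(304,208),(15,-40,42)),(S,s(353,246),(15,40,42)),(S,s(340,153),(0,0,120))]
for n,o,x0 in (("tub",tub,(550,280,0,.2)),("unit",unit,(550,-200,0,.2)),("mat",mat,(480,30,0,-.2)),("scoop",sc,(450,30,4,.1))):
    p,e=fit(C,o,x0); print(n,p,"err px",e)
print("post top",at(C[T],a(627,447),120),at(C[S],s(340,153),120))
print("dial bar ends", at(C[T],b(566,165),144),at(C[T],b(566,293),144), "line",at(C[T],b(592,232),144),at(C[T],b(592,290),144))
E
python3 a.py
```

```text
tub [536.212 264.896  -5.652   0.221] err px 3.2283204311373197
unit [ 553.826 -259.69    -2.736    0.211] err px 2.6555801753162314
mat [478.581   7.475  -4.014  -0.133] err px 1.4849699845199211
scoop [448.161  17.207   3.998   0.172] err px 2.7921525297920198
post top [451.194  17.435 120.   ] [443.325   6.299 120.   ]
dial bar ends [ 594.552 -317.565  144.   ] [ 539.493 -317.782  144.   ] line [ 565.929 -328.952  144.   ] [ 541.006 -329.036  144.   ]
```

>>> {"fn": "carry_out", "kwargs": {"motion": [[37.6,-15.9,0,0,0],[37.6,-15.9,0,0,0],[37.6,-15.9,0,0,0],[37.6,-15.9,0,0,0],[37.6,-15.9,0,0,0],[37.6,-15.9,0,0,0],[37.6,-15.9,0,0,0],[37.6,-15.9,0,0,0],[37.6,-15.9,0,0,0],[37.6,-15.9,0,0,0],[37.6,-15.9,0,0,0],[37.6,-15.9,0,0,0]]}}

```text
t: 1.4
eef_pos: [550.9, -298.6, 233.4]
tcp_rot: [-3.142, 0.0, 0.267]
ft_force: [0.9, -0.3, 0.5]
opening: 1.0
grip_force: 0.0
```

>>> {"fn": "carry_out", "kwargs": {"motion": [[0,0,0,-8.4,0],[0,0,0,-8.4,0],[0,0,0,-8.4,0],[0,0,0,-8.4,0],[0,0,0,-8.4,0],[0,0,0,-8.4,0],[0,0,0,-8.4,0],[0,0,0,-8.4,0],[0,0,0,-8.4,0],[0,0,0,-8.6,0],[0,0,0,-0.4,0],[0,0,0,0,0]]}}

```text
t: 2.6
eef_pos: [549.7, -299.9, 233.3]
tcp_rot: [-3.141, -0.0, 1.739]
ft_force: [0.1, -0.0, 0.5]
opening: 0.996
grip_force: 0.0
```

```bash
cat > d.py <<'E'
from h import *
import cv2
for n,(x0,x1,y0,y1) in (("top",(265,355,235,325)),("scene",(310,415,210,310))):
    c=env.read_camera(n)["color"][...,::-1]; o=cv2.imread(f"pics/{n}0.png")
    d=cv2.absdiff(c,o).max(2)[y0:y1,x0:x1]; print(n,(d>40).sum())
E
python3 d.py
```

```text
top 0
scene 10
```

>>> {"fn": "carry_out", "kwargs": {"motion": [[41.1,-5.8,0,0,0],[41.1,-5.8,0,0,0],[41.1,-5.8,0,0,0],[41.1,-5.8,0,0,0],[41.1,-5.8,0,0,0],[41.1,-5.8,0,0,0],[41.1,-5.8,0,0,0],[41.1,-5.8,0,0,0],[0,0,0,0,0],[0,0,0,0,0]]}}

```text
t: 3.7
eef_pos: [447.7, 16.6, 233.7]
tcp_rot: [3.141, 0.0, 1.744]
ft_force: [0.2, 0.5, -0.2]
opening: 1.0
grip_force: 0.0
```

>>> {"fn": "carry_out", "kwargs": {"motion": [[0,0,25,0,0],[0,0,25,0,0],[0,0,25,0,0],[0,0,25,0,0],[0,0,20,0,0],[0,0,10,0,0],[0,0,4,0,0],[0,0,0,0,0],[0,0,0,0,0.3],[0,0,0,0,0.5],[0,0,0,0,0.7],[0,0,0,0,0.85]]}}

```text
t: 4.9
eef_pos: [447.7, 16.1, 99.8]
tcp_rot: [3.141, 0.0, 1.743]
ft_force: [0.5, -0.3, 0.2]
opening: 0.722
grip_force: 0.0
```

>>> {"fn": "carry_out", "kwargs": {"motion": [[0,0,0,0,1],[0,0,0,0,1],[0,0,0,0,1],[0,0,0,0,1],[0,0,0,0,1]]}}

```text
t: 5.4
eef_pos: [447.6, 16.1, 99.4]
tcp_rot: [-3.142, 0.0, 1.743]
ft_force: [-0.4, -0.1, 0.5]
opening: 0.304
grip_force: 0.0
```

>>> {"fn": "carry_out", "kwargs": {"motion": [[0,0,0,0,1],[0,0,0,0,1],[0,0,0,0,1],[0,0,-5,0,1],[0,0,-15,0,1],[0,0,-20,0,1],[0,0,-20,0,1],[0,0,-25,0,1],[0,0,-25,0,1],[0,0,-15,0,1],[0,0,-5,0,1],[0,0,0,0,1]]}}

```text
t: 6.6
eef_pos: [447.6, 16.1, 229.8]
tcp_rot: [3.141, 0.0, 1.743]
ft_force: [-0.7, -0.7, -2.0]
opening: 0.253
grip_force: 30.0
```

Run:
```python
from h import *
import cv2
C=cams()
a=C["top"]["color"][150:390,110:430,::-1]; b=C["scene"]["color"][140:380,260:580,::-1]
cv2.imwrite("pics/g1.png",cv2.resize(np.hstack([a,b]),None,fx=1.25,fy=1.25,interpolation=cv2.INTER_CUBIC)); print(env.state()["eef_pos"],env.state()["opening"],env.state()["grip_force"])
```

```text
[447.22495492  16.08807305 228.7384161 ] 0.2516217321357881 29.95594024658203
```

View pics/g1.png

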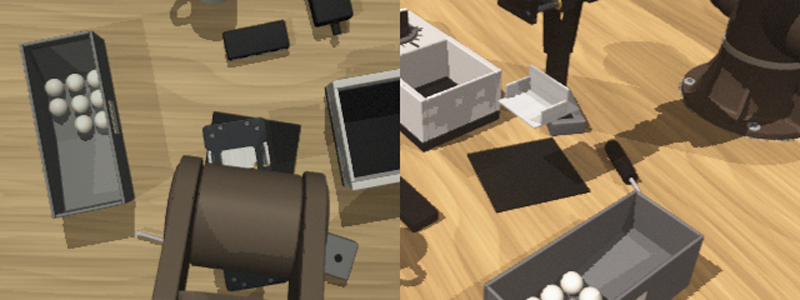

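```bash
cat >> a.py <<'E'
for n,o,x0 in (("tub",tub,(550,280,.2)),("unit",unit,(550,-200,.2)),("mat",mat,(480,30,-.2))):
    o=[k for k in o if k[0]==T]
    f=lambda p:np.concatenate([proj(C[k],[p[0]+np.cos(p[2])*L[0]-np.sin(p[2])*L[1],p[1]+np.sin(p[2])*L[0]+np.cos(p[2])*L[1],L[2]])[0]-uv for k,uv,L in o])
    r=least_squares(f,x0,x_scale=[100,100,1]); print(n,r.x,abs(r.fun).max())
E
python3 a.py
```

```text
tub [536.212 264.896  -5.652   0.221] err px 3.2283204311373197
unit [ 553.826 -259.69    -2.736    0.211] err px 2.6555801753162314
mat [478.581   7.475  -4.014  -0.133] err px 1.4849699845199211
scoop [448.161  17.207   3.998   0.172] err px 2.7921525297920198
post top [451.194  17.435 120.   ] [443.325   6.299 120.   ]
dial bar ends [ 594.552 -317.565  144.   ] [ 539.493 -317.782  144.   ] line [ 565.929 -328.952  144.   ] [ 541.006 -329.036  144.   ]
tub [536.456 264.496   0.222] 1.521333328411572
unit [ 554.228 -258.755    0.204] 1.690743415981558
mat [479.176   7.503  -0.133] 0.8199844117240218
```

>>> {"fn": "carry_out", "kwargs": {"motion": [[0,0,0,-2.8,1],[27.9,7.2,0,0,1],[27.9,7.2,0,0,1],[27.9,7.2,0,0,1],[27.9,7.2,0,0,1],[27.9,7.2,0,0,1],[27.9,7.2,0,0,1],[27.9,7.2,0,0,1],[27.9,7.2,0,0,1],[0,0,0,0,1],[0,0,0,0,1]]}}

```text
t: 7.9
eef_pos: [454.4, 246.6, 228.5]
tcp_rot: [-3.14, 0.0, 1.793]
ft_force: [0.5, -0.9, -1.9]
opening: 0.252
grip_force: 30.0
```

```bash
cat > v.py <<'E'
import sys
from h import *
import cv2
n,tx,ty,sx,sy=sys.argv[1],*map(int,sys.argv[2:])
C=cams()
a=C["top"]["color"][ty:ty+240,tx:tx+320,::-1]; b=C["scene"]["color"][sy:sy+240,sx:sx+320,::-1]
cv2.imwrite(f"pics/{n}.png",cv2.resize(np.hstack([a,b]),None,fx=1.25,fy=1.25,interpolation=cv2.INTER_CUBIC))
s=env.state(); print(s["t"],s["eef_pos"].round(1),s["tcp_rot"].round(3),s["opening"],s["ft_force"].round(1))
E
python3 v.py g2 80 150 260 230
```

```text
8.0 [454.6 245.8 228.9] [-3.14   0.     1.792] 0.2535419146354654 [ 0.1 -0.1 -2.2]
```

View pics/g2.png

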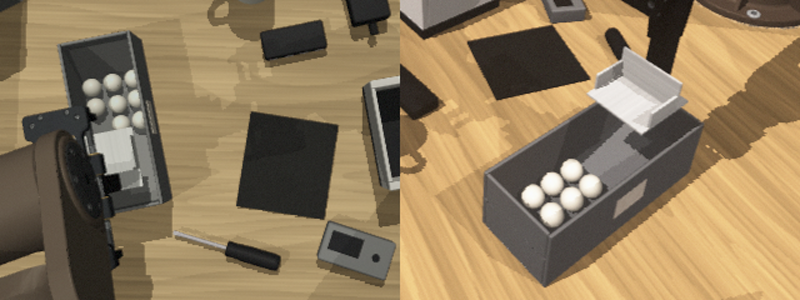

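>>> {"fn": "carry_out", "kwargs": {"motion": [[0,0,10,0,1],[0,0,15,0,1],[0,0,15,0,1],[0,0,15,0,1],[0,0,15,0,1],[0,0,12,0,1],[0,0,10,0,1],[0,0,8,0,1],[0,0,5,0,1],[0,0,0,0,1],[0,0,0,0,1]]}}

```text
t: 9.1
eef_pos: [455.0, 246.5, 124.6]
tcp_rot: [3.141, 0.0, 1.792]
ft_force: [-0.0, 0.1, -1.1]
opening: 0.251
grip_force: 30.0
```

>>> {"fn": "carry_out", "kwargs": {"motion": [[0,3,0,0,1],[0,6,1.6,0,1],[0,6.8,1.7,0,1],[0,6.8,1.7,0,1],[0,6.8,1.7,0,1],[0,6.8,1.7,0,1],[0,6.8,1.7,0,1],[0,6.8,1.7,0,1],[0,6.8,1.7,0,1],[0,6.8,1.7,0,1],[0,6.8,1.7,0,1],[0,6.8,1.7,0,1]]}}

```text
t: 10.3
eef_pos: [530.3, 263.5, 105.6]
tcp_rot: [-3.141, 0.0, 1.792]
ft_force: [-1.4, 0.1, -2.2]
opening: 0.254
grip_force: 30.0
```

```bash
python3 v.py g3 80 150 260 230
```

```text
10.4 [530.7 263.5 105.5] [3.141 0.    1.792] 0.253686931139179 [-0.1 -0.2 -2.3]
```

View pics/g3.png

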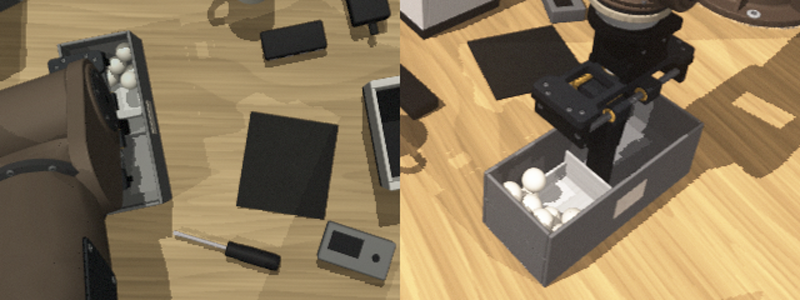

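>>> {"fn": "carry_out", "kwargs": {"motion": [[0,4,1,0,1],[0,5,1,0,1],[0,4,0,0,1],[0,3,-3,0,1],[0,4,-4,0,1],[0,4,-4,0,1],[0,4,-4,0,1],[0,2,-2,0,1],[0,0,0,0,1],[0,0,0,0,1],[0,0,0,0,1],[0,0,0,0,1]]}}

```text
t: 11.6
eef_pos: [559.1, 269.9, 120.7]
tcp_rot: [-3.142, 0.0, 1.792]
ft_force: [0.4, -0.2, -2.2]
opening: 0.254
grip_force: 30.0
```

```bash
python3 v.py g4 80 150 260 230
```

```text
11.7 [559.1 269.9 120.7] [-3.141  0.     1.792] 0.24570927033281265 [ 0.   0.8 -2.9]
```

View pics/g4.png

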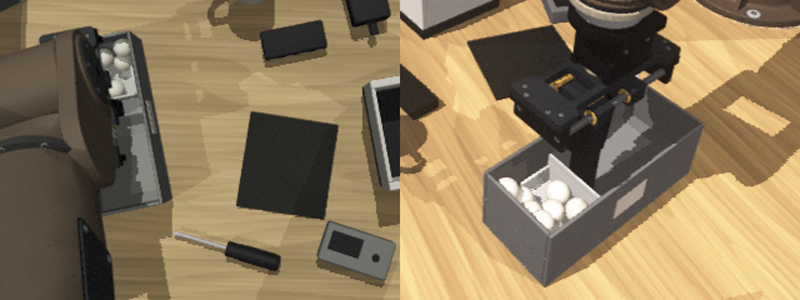

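>>> {"fn": "carry_out", "kwargs": {"motion": [[0,0,-3,0,1],[0,0,-6,0,1],[0,0,-9,0,1],[0,0,-11,0,1],[0,0,-12,0,1],[0,0,-12,0,1],[0,0,-12,0,1],[0,0,-12,0,1],[0,0,-11,0,1],[0,0,-9,0,1],[0,0,-6,0,1],[0,0,-3,0,1]]}}

```text
t: 12.9
eef_pos: [559.3, 270.0, 227.4]
tcp_rot: [3.141, 0.0, 1.792]
ft_force: [0.5, 0.2, -2.6]
opening: 0.253
grip_force: 30.0
```

```bash
python3 v.py g5 80 150 260 230
```

```text
13.0 [559.2 270.  227. ] [3.141 0.    1.792] 0.25417089422577227 [ 0.2 -0.4 -2.7]
```

View pics/g5.png

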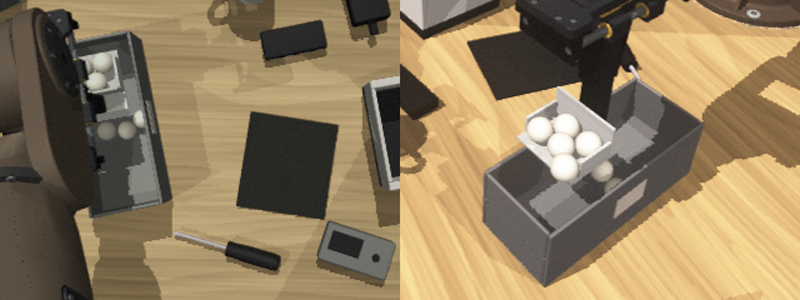

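```bash
cat > b.py <<'E'
from h import *
import cv2,sys
x0,x1,y0,y1=map(int,sys.argv[2:6]); n=sys.argv[1]
c=env.read_camera(n)["color"]; g=cv2.cvtColor(c,cv2.COLOR_RGB2GRAY)[y0:y1,x0:x1]
g=cv2.resize(g,None,fx=4,fy=4,interpolation=cv2.INTER_CUBIC); g=cv2.GaussianBlur(g,(7,7),0)
for p2 in (20,26,32):
    r=cv2.HoughCircles(g,cv2.HOUGH_GRADIENT,1,30,param1=80,param2=p2,minRadius=24,maxRadius=52)
    if r is not None: print(p2,sorted([(round(float(a)/4+x0),round(float(b)/4+y0),round(float(q)/4,1)) for a,b,q in r[0]]))
E
python3 b.py scene 350 540 290 430; python3 b.py top 130 220 175 310
```

```text
20 [(372, 334, 10.6), (389, 346, 10.3), (391, 331, 11.1), (391, 364, 11.2), (407, 378, 8.8), (410, 345, 10.4)]
26 [(372, 334, 10.6), (389, 346, 10.3), (407, 378, 8.8), (410, 345, 10.4)]
32 [(372, 333, 9.5), (410, 345, 10.4)]
20 [(156, 215, 8.6), (162, 201, 9.4), (191, 232, 7.2)]
26 [(156, 214, 9.0)]
```

>>> {"fn": "carry_out", "kwargs": {"motion": [[0.4,0,0,0.5,1],[0.8,0,0,1,1],[1.2,0,0,1.5,1],[1.57,0,0,2,1],[1.57,0,0,2,1],[1.57,0,0,2,1],[1.57,0,0,2,1],[1.57,0,0,2,1],[1.57,0,0,2,1],[1.57,0,0,2,1],[1.57,0,0,2,1],[1.57,0,0,2,1]]}}

```text
t: 14.3
eef_pos: [558.2, 286.5, 226.7]
tcp_rot: [-3.141, 0.0, 1.423]
ft_force: [0.4, -0.1, -3.1]
opening: 0.25
grip_force: 30.0
```

```bash
python3 b.py scene 350 540 290 430
python3 - <<'E'
from h import *
c=env.read_camera("scene")
for uv in ((372,334),(389,346),(391,331),(391,364),(410,345)):
    p=at(c,uv,131+16.5)[:2]-[559.2,270]; print((p@np.array([[.9756,-.2194],[.2194,.9756]])).round())
E
```

```text
20 [(371, 383, 9.2), (376, 331, 10.5), (381, 362, 12.2), (386, 346, 11.8), (390, 394, 9.4), (397, 332, 8.3), (407, 350, 9.5)]
26 [(371, 383, 9.2), (374, 330, 8.3), (380, 362, 11.4), (390, 394, 9.4), (407, 350, 9.5)]
32 [(371, 384, 9.0), (390, 394, 9.4)]
[ 55. -20.]
[52.  8.]
[32. -9.]
[71. 31.]
[30. 24.]
```

```bash
cat > r.py <<'E'
from h import *
import sys
c=env.read_camera("scene"); s=env.state(); P=s["eef_pos"]; h=s["tcp_rot"][2]-np.pi/2
for a in sys.argv[1:]:
    uv=tuple(map(float,a.split(",")))
    for z in (P[2]-95.6+16.5,):
        p=at(c,uv,z)[:2]-P[:2]; print(a,(p@np.array([[np.cos(h),-np.sin(h)],[np.sin(h),np.cos(h)]])).round())
# landmarks: lip corners and back wall top
for L in ((70,40,2),(70,-40,2),(58,40,24),(58,-40,24),(15,40,42)):
    X=np.array([P[0]+np.cos(h)*L[0]-np.sin(h)*L[1],P[1]+np.sin(h)*L[0]+np.cos(h)*L[1],P[2]-95.6+L[2]]); print(L,proj(c,X).round(1))
E
python3 r.py 376,331 381,362 386,346 397,332 407,350; python3 v.py g6 80 150 300 270
python3 - <<'E'
import cv2
p=cv2.imread("pics/g6.png")[:,400:600]; cv2.imwrite("pics/g6c.png",cv2.resize(p,None,fx=2,fy=2))
E
```

```text
376,331 [ 55. -18.]
381,362 [69. 32.]
386,346 [53.  9.]
397,332 [29. -9.]
407,350 [30. 23.]
(70, 40, 2) [[382.3 375.1]]
(70, -40, 2) [[358.8 329.7]]
(58, 40, 24) [[393.  360.9]]
(58, -40, 24) [[368.1 316.2]]
(15, 40, 42) [[426.9 342.9]]Traceback (most recent call last):
  File "v.py", line 7, in <module>
    cv2.imwrite(f"pics/{n}.png",cv2.resize(np.hstack([a,b]),None,fx=1.25,fy=1.25,interpolation=cv2.INTER_CUBIC))
                                           ~~~~~~~~~^^^^^^^
    return _nx.concatenate(arrs, 1, dtype=dtype, casting=casting)
           ~~~~~~~~~~~~~~~^^^^^^^^^^^^^^^^^^^^^^^^^^^^^^^^^^^^^^^
ValueError: all the input array dimensions except for the concatenation axis must match exactly, but along dimension 0, the array at index 0 has size 240 and the array at index 1 has size 210
[ WARN:0@0.011] global loadsave.cpp:275 findDecoder imread_('pics/g6.png'): can't open/read file: check file path/integrity
Traceback (most recent call last):
TypeError: 'NoneType' object is not subscriptable
```

>>> {"fn": "carry_out", "kwargs": {"motion": [[0.78,0,0,1,1],[1.57,0,0,2,1],[1.57,0,0,2,1],[1.57,0,0,2,1],[1.57,0,0,2,1],[1.57,0,0,2,1],[1.57,0,0,2,1],[1.57,0,0,2,1],[1.57,0,0,2,1],[1.57,0,0,2,1],[1.57,0,0,2,1],[1.57,0,0,2,1]]}}

```text
t: 15.75
eef_pos: [564.1, 303.4, 226.8]
tcp_rot: [3.141, 0.0, 1.022]
ft_force: [-0.2, 0.3, -1.7]
opening: 0.25
grip_force: 30.0
```

>>> {"fn": "carry_out", "kwargs": {"motion": [[1.57,0,0,2,1],[1.57,0,0,2,1],[1.57,0,0,2,1],[1.57,0,0,2,1],[1.57,0,0,2,1],[1.57,0,0,2,1],[1.57,0,0,2,1],[1.57,0,0,2,1],[1.57,0,0,2,1],[1.57,0,0,2,1],[1.57,0,0,2,1],[1.57,0,0,2,1]]}}

```text
t: 16.95
eef_pos: [576.7, 317.2, 226.8]
tcp_rot: [3.142, 0.0, 0.603]
ft_force: [-0.4, -0.1, -1.0]
opening: 0.255
grip_force: 30.0
```

>>> {"fn": "carry_out", "kwargs": {"motion": [[1.57,0,0,2,1],[1.57,0,0,2,1],[1.57,0,0,2,1],[1.57,0,0,2,1],[1.57,0,0,2,1],[1.57,0,0,2,1],[1.57,0,0,2,1],[1.57,0,0,2,1],[1.57,0,0,2,1],[1.57,0,0,2,1],[1.57,0,0,2,1],[1.57,0,0,2,1]]}}

```text
t: 18.15
eef_pos: [593.9, 324.7, 226.8]
tcp_rot: [3.142, -0.0, 0.184]
ft_force: [-0.4, -0.5, -1.9]
opening: 0.252
grip_force: 30.0
```

>>> {"fn": "carry_out", "kwargs": {"motion": [[1.57,0,0,2,1],[1.57,0,0,2,1],[1.57,0,0,2,1],[1.57,0,0,2,1],[1.57,0,0,2,1],[1.57,0,0,2,1],[1.57,0,0,2,1],[1.57,0,0,2,1],[1.18,0,0,1.5,1],[0.4,0,0,0.5,1]]}}

```text
t: 19.15
eef_pos: [608.0, 325.3, 226.7]
tcp_rot: [3.142, 0.0, -0.129]
ft_force: [0.1, -0.3, -2.0]
opening: 0.25
grip_force: 30.0
```

```bash
python3 b.py scene 330 540 290 430;python3 b.py top 130 220 175 310; python3 r.py 400,350; python3 -c "
from cell import env; print(env.state()['eef_pos'],env.state()['tcp_rot'])"
```

```text
20 [(371, 384, 9.4), (382, 339, 10.9), (389, 395, 8.3)]
26 [(389, 395, 8.3)]
32 [(390, 395, 8.7)]
20 [(154, 221, 8.0), (157, 205, 9.6), (172, 225, 6.9), (187, 217, 6.2)]
26 [(154, 221, 7.6), (172, 225, 6.9)]
400,350 [25. -5.]
(70, 40, 2) [[352.9 340.6]]
(70, -40, 2) [[407.4 327.2]]
(58, 40, 24) [[357.2 335.4]]
(58, -40, 24) [[413.4 321.7]]
(15, 40, 42) [[371.7 350.2]]
[607.8423499  325.33133503 226.77241436] [ 3.14152639e+00  1.14199375e-05 -1.27381507e-01]
```

>>> {"fn": "carry_out", "kwargs": {"motion": [[0,0.56,0,0,1],[0,1.12,0,0,1],[0,1.68,0,0,1],[0,2.24,0,0,1],[0,2.8,0,0,1],[0,3.36,0,0,1],[0,3.92,0,0,1],[0,4.48,0,0,1],[0,5.04,0,0,1],[0,5.6,0,0,1],[0,6.16,0,0,1],[0,6.72,0,0,1]]}}

```text
t: 20.5
eef_pos: [602.2, 281.4, 226.8]
tcp_rot: [3.141, 0.0, -0.128]
ft_force: [-0.3, 0.1, -1.5]
opening: 0.254
grip_force: 30.0
```

>>> {"fn": "carry_out", "kwargs": {"motion": [[0,7.28,0,0,1],[0,7.84,0.5,0,1],[0,8.4,1,0,1],[0,8.96,1.2,0,1],[0,9.52,1.2,0,1],[0,10.08,1.2,0,1],[0,10.64,1.2,0,1],[0,11.2,1.2,0,1],[0,11.76,1.2,0,1],[0,12.32,1.2,0,1],[0,12.88,1.2,0,1],[0,13.44,1.2,0,1]]}}

```text
t: 21.7
eef_pos: [586.3, 157.6, 214.4]
tcp_rot: [3.141, -0.0, -0.128]
ft_force: [0.7, -1.0, -1.7]
opening: 0.249
grip_force: 30.0
```

>>> {"fn": "carry_out", "kwargs": {"motion": [[0,14,1.2,0,1],[0,14.56,1.2,0,1],[0,15.12,1.2,0,1],[0,15.68,1.2,0,1],[0,16.24,1.2,0,1],[0,16.8,1.2,0,1],[0,17.36,1.2,0,1],[0,17.92,1,0,1],[0,18.48,0.5,0,1],[0,19.04,0,0,1],[0,19.6,0,0,1],[0,20.16,0,0,1]]}}

```text
t: 22.9
eef_pos: [560.0, -46.1, 204.6]
tcp_rot: [3.141, -0.0, -0.128]
ft_force: [-0.2, -0.9, -2.5]
opening: 0.249
grip_force: 30.0
```

>>> {"fn": "carry_out", "kwargs": {"motion": [[0,20.72,0,0,1],[0,21.28,0,0,1],[0,21.84,0,0,1],[0,22.4,0,0,1],[0,0,0,0,1],[0,0,0,0,1],[0,0,0,0,1],[0,0,0,0,1],[0,0,0,0,1],[0,0,0,0,1]]}}

```text
t: 23.9
eef_pos: [549.5, -129.7, 204.7]
tcp_rot: [3.141, -0.0, -0.127]
ft_force: [0.8, 0.6, -2.4]
opening: 0.251
grip_force: 30.0
```

```bash
python3 v.py g6 320 150 160 100
```

```text
24.0 [ 549.4 -129.9  204.7] [ 3.141 -0.    -0.127] 0.2513142296882608 [ 0.2 -0.7 -2.3]
```

View pics/g6.png

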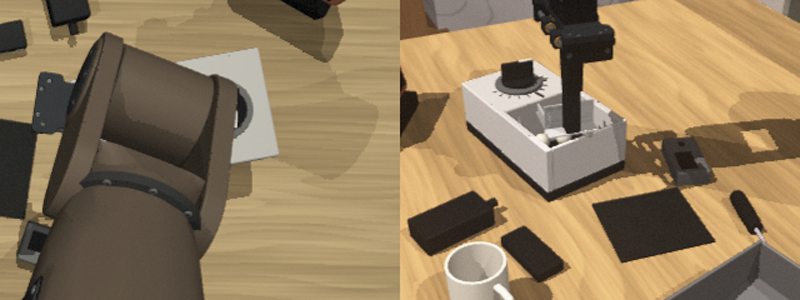

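>>> {"fn": "carry_out", "kwargs": {"motion": [[0,2,0,0,1],[0,4,0,0,1],[0,6,0,0,1],[0,6,0,0,1],[0,6,0,0,1],[0,4,0,0,1],[0,2,0,0,1],[0,-40,0,0,1],[0,-50,0,0,1],[0,-40,0,0,1],[0,-20,0,0,1],[0,0,0,0,1]]}}

```text
t: 25.2
eef_pos: [564.7, -8.7, 204.7]
tcp_rot: [-3.141, -0.0, -0.125]
ft_force: [0.0, -1.0, -2.2]
opening: 0.252
grip_force: 30.0
```

>>> {"fn": "carry_out", "kwargs": {"motion": [[0,0,-10,0,1],[0,-20,-10,0,1],[0,-40,0,0,1],[0,-40,0,0,1],[0,-40,0,0,1],[0,-40,0,0,1],[0,0,0,0,1],[0,0,0,0,1]]}}

```text
t: 26.0
eef_pos: [587.8, 166.9, 225.0]
tcp_rot: [3.141, -0.0, -0.127]
ft_force: [0.4, -0.4, -1.9]
opening: 0.254
grip_force: 30.0
```

```bash
python3 v.py g7 320 150 160 100
```

```text
26.1 [587.8 165.9 224.9] [ 3.141 -0.    -0.129] 0.24860382868252753 [-0.5 -0.3 -2.8]
```

View pics/g7.png

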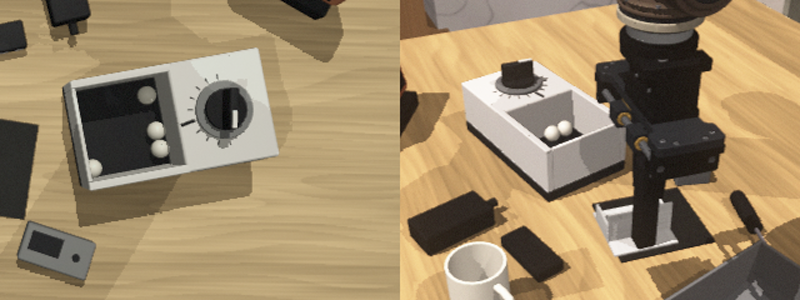

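>>> {"fn": "carry_out", "kwargs": {"motion": [[0,0,0,-8.5,1],[0,0,0,-8.5,1],[0,0,0,-8.5,1],[0,0,0,-8.5,1],[0,0,0,-8.5,1],[0,0,0,-8.5,1],[0,0,0,-8.5,1],[0,0,0,-8.5,1],[0,0,0,-8.5,1],[0,0,0,-8.5,1],[0,0,0,-8.5,1],[0,0,0,-8.5,1]]}}

```text
t: 27.3
eef_pos: [587.8, 165.6, 224.9]
tcp_rot: [3.142, 0.0, 1.656]
ft_force: [0.3, 1.0, -1.2]
opening: 0.254
grip_force: 30.0
```

>>> {"fn": "carry_out", "kwargs": {"motion": [[0,0,0,-8,1],[21.5,-22.5,0,0,1],[21.5,-22.5,0,0,1],[21.5,-22.5,0,0,1],[21.5,-22.5,0,0,1],[21.5,-22.5,0,0,1],[0,0,0,0,1],[0,0,0,0,1],[0,0,0,0,1]]}}

```text
t: 28.2
eef_pos: [455.2, 246.7, 224.8]
tcp_rot: [3.141, 0.0, 1.791]
ft_force: [0.5, 0.0, -1.9]
opening: 0.249
grip_force: 30.0
```

```bash
python3 b.py scene 360 540 290 450;python3 b.py top 130 220 175 310
python3 - <<'E'
from h import *
s=env.state();print(s["eef_pos"],s["tcp_rot"])
E
```

```text
20 [(371, 383, 9.1), (390, 395, 9.7), (485, 328, 11.4)]
26 [(371, 383, 9.1), (390, 394, 9.6)]
32 [(371, 383, 9.1), (390, 394, 9.1)]
20 [(156, 223, 7.3), (172, 225, 6.8), (188, 218, 7.1)]
26 [(156, 223, 7.3), (172, 225, 6.8)]
[455.09994863 246.7916883  224.55241175] [3.14144786e+00 1.86713873e-04 1.79061904e+00]
```

>>> {"fn": "carry_out", "kwargs": {"motion": [[0,0,10,0,1],[0,0,15,0,1],[0,0,15,0,1],[0,0,15,0,1],[0,0,15,0,1],[0,0,12,0,1],[0,0,9,0,1],[0,0,6,0,1],[0,0,3,0,1],[0,0,0,0,1]]}}

```text
t: 29.3
eef_pos: [454.3, 247.6, 124.5]
tcp_rot: [-3.141, 0.0, 1.792]
ft_force: [1.1, -0.2, -1.2]
opening: 0.251
grip_force: 30.0
```

>>> {"fn": "carry_out", "kwargs": {"motion": [[0,3,0,0,1],[0,6,1.6,0,1],[0,6.8,1.7,0,1],[0,6.8,1.7,0,1],[0,6.8,1.7,0,1],[0,6.8,1.7,0,1],[0,6.8,1.7,0,1],[0,6.8,1.7,0,1],[0,6.8,1.7,0,1],[0,6.8,1.7,0,1],[0,6.8,1.7,0,1],[0,6.8,1.7,0,1]]}}

```text
t: 30.5
eef_pos: [529.8, 264.6, 105.8]
tcp_rot: [-3.141, 0.0, 1.792]
ft_force: [-1.2, -0.4, -2.0]
opening: 0.25
grip_force: 30.0
```

>>> {"fn": "carry_out", "kwargs": {"motion": [[0,4,1,0,1],[0,4,1,0,1],[0,4,0,0,1],[0,3,-3,0,1],[0,4,-4,0,1],[0,4,-4,0,1],[0,4,-4,0,1],[0,4,-4,0,1],[0,0,0,0,1],[0,0,0,0,1],[0,0,0,0,1],[0,0,0,0,1]]}}

```text
t: 31.7
eef_pos: [559.4, 271.3, 122.8]
tcp_rot: [-3.141, 0.0, 1.792]
ft_force: [-0.2, 0.8, -2.4]
opening: 0.256
grip_force: 30.0
```

```bash
python3 b.py scene 360 500 310 450; python3 r.py 400,400; python3 -c "
from cell import env; print(env.state()['eef_pos'],env.state()['tcp_rot'])"
```

```text
400,400 [35. 26.]
(70, 40, 2) [[388.5 426.9]]
(70, -40, 2) [[349.3 388.4]]
(58, 40, 24) [[396.4 412.3]]
(58, -40, 24) [[356.3 374.4]]
(15, 40, 42) [[420.1 387.4]]
[559.46679551 271.28655901 122.85721776] [-3.14128437e+00  1.20856225e-04  1.79213272e+00]
```

>>> {"fn": "carry_out", "kwargs": {"motion": [[0,0,-3,0,1],[0,0,-6,0,1],[0,0,-9,0,1],[0,0,-11,0,1],[0,0,-12,0,1],[0,0,-12,0,1],[0,0,-12,0,1],[0,0,-12,0,1],[0,0,-11,0,1],[0,0,-9,0,1],[0,0,-6,0,1],[0,0,-3,0,1]]}}

```text
t: 33.0
eef_pos: [559.7, 271.3, 229.6]
tcp_rot: [3.141, 0.0, 1.792]
ft_force: [-0.8, -0.1, -2.1]
opening: 0.25
grip_force: 30.0
```

```bash
python3 v.py g8 80 150 260 230; python3 b.py scene 350 540 290 430;python3 b.py top 130 220 175 310
```

```text
33.1 [559.6 271.3 229.1] [3.141 0.    1.792] 0.25328183219351547 [-0.   0.5 -2.3]
20 [(391, 372, 8.8), (405, 384, 9.1), (422, 392, 7.6)]
26 [(405, 384, 9.1)]
32 [(405, 384, 9.1)]
20 [(189, 232, 7.2)]
26 [(188, 231, 6.6)]
```

View pics/g8.png

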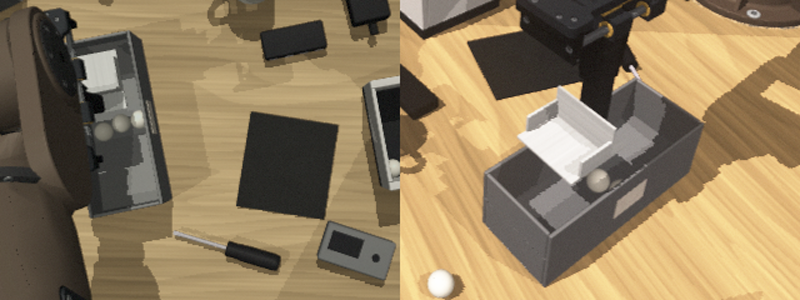

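The picture shows an empty pan, three balls still in the tub, and one ball lying on the table at about scene px (293,456). I'll locate that ball and see whether it is moving.

```bash
cat > w.py <<'E'
from h import *
import cv2
C=cams(); np.set_printoptions(precision=1,suppress=True)
for n,(x0,x1,y0,y1) in (("scene",(180,420,395,480)),("top",(60,135,150,330))):
    c=C[n]["color"].astype(int)[y0:y1,x0:x1]; m=((c.max(2)-c.min(2)<35)&(c.min(2)>120)).astype(np.uint8)
    k,l,st,ce=cv2.connectedComponentsWithStats(m)
    for i in range(1,k):
        if st[i,4]>25: uv=ce[i]+[x0,y0]; print(n,uv,st[i,2:],at(C[n],uv,14))
E
python3 w.py; python3 w.py
```

```text
scene [367.6 406.2] [24 23 83] [621.4 276.   14. ]
scene [373.6 398.2] [15 10 74] [606.4 268.   14. ]
scene [394.7 401.4] [ 34  25 251] [581.5 285.8  14. ]
scene [292.3 456.5] [ 20  22 348] [749.8 300.7  14. ]
scene [359.1 476. ] [ 25   9 142] [683.8 361.5  14. ]
scene [367.6 406.2] [24 23 83] [621.4 276.   14. ]
scene [387.2 402.7] [ 49  25 415] [592.6 283.   14. ]
scene [292.4 456.5] [ 20  22 348] [749.8 300.8  14. ]
scene [359.1 476. ] [ 25  10 143] [683.8 361.4  14. ]
```

Run:
```python
from h import *
np.set_printoptions(precision=1,suppress=True)
C=cams(); T=C["top"]
for z,ps in ((0,((100,150),(65,163),(45,60))),(140,((68,133),(30,150),(20,28)))):
    for p in ps: print(z,p,at(T,p,z))
for z in (0,100,140,180): print("scene tip",z,at(C["scene"],(352,472),z))
uv=proj(T,[750,301,14])[0]; print(uv)
u,v=uv.astype(int); print(T["color"][v-12:v+13:3,u-12:u+13:3].mean(2).astype(int))
```

```text
0 (100, 150) [729.7 424.8   0. ]
0 (65, 163) [702.3 491.7   0. ]
0 (45, 60) [906. 539.   0.]
140 (68, 133) [729.  426.6 140. ]
140 (30, 150) [698.2 489.2 140. ]
140 (20, 28) [908.7 515.3 140. ]
scene tip 0 [684.9 346.3   0. ]
scene tip 100 [716.9 393.6 100. ]
scene tip 140 [729.7 412.6 140. ]
scene tip 180 [742.5 431.5 180. ]
[161.9 139.7]
[[164 164 163 163 162 163 163 162 161]
 [153 154 153 152 153 154 154 160 163]
 [153 152 153 152 184 169 139 137 136]
 [150 150 149 204 206 200 168 135 134]
 [148 150 158 201 205 194 164 117 134]
 [155 154 154 176 184 169 118  85 139]
 [138 138 140 111 136 119  92  75 134]
 [137 137 137  86  88  85  87  88 136]
 [139 139 138 130  88  89  87 103 137]]
```

>>> {"fn": "carry_out", "kwargs": {"motion": [[-1.9,35,0,0,1],[-1.9,41,0,0,1],[-1.9,41,0,0,1],[-1.9,41,0,0,1],[-1.9,41,0,0,1],[-1.9,41,0,0,1],[-1.9,41,0,0,1],[0,0,0,0,1]]}}

```text
t: 34.3
eef_pos: [839.6, 319.6, 224.1]
tcp_rot: [-3.14, 0.0, 1.791]
ft_force: [-0.2, 0.1, -3.5]
opening: 0.251
grip_force: 30.0
```

>>> {"fn": "carry_out", "kwargs": {"motion": [[0,0,0,-8,1],[0,0,0,-8,1],[0,0,0,-8,1],[0,0,0,-8,1],[0,0,0,-8,1],[0,0,0,-8,1],[0,0,0,-8,1],[0,0,0,-8,1],[0,0,0,-8,1],[0,0,0,-8,1],[0,0,0,-7.3,1],[0,0,0,0,1]]}}

```text
t: 35.5
eef_pos: [835.5, 319.9, 228.9]
tcp_rot: [-3.141, -0.001, -2.965]
ft_force: [-0.1, -0.6, -2.2]
opening: 0.251
grip_force: 30.0
```

>>> {"fn": "carry_out", "kwargs": {"motion": [[0,0,20,0,1],[0,0,25,0,1],[0,0,25,0,1],[0,0,20,0,1],[0,0,20,0,1],[0,0,10,0,1],[0,0,5,0,1],[0,0,3,0,1],[0,0,2,0,1],[0,0,1,0,1],[0,0,0,0,1]]}}

```text
t: 36.6
eef_pos: [836.1, 319.9, 98.6]
tcp_rot: [-3.142, 0.001, -2.968]
ft_force: [-0.8, 0.1, -2.2]
opening: 0.255
grip_force: 30.0
```

```bash
python3 - <<'E'
from h import *
s=env.state(); print(s["eef_pos"],s["tcp_rot"],s["ft_force"],s["joints"])
E
python3 w.py | grep "29[0-9]"
```

```text
[836.09352714 319.93746798  98.56625316] [-3.14158143e+00  6.71055280e-04 -2.96765868e+00] [-0.80173616  0.0749275  -2.20921514] [ 2.91812541e-01  1.03693120e+00  7.84449082e-01 -9.29875053e-05
  1.31954730e+00 -1.45289467e+00]
scene [296.5 455.8] [ 13  22 170] [744.5 302.2  14. ]
```

>>> {"fn": "carry_out", "kwargs": {"motion": [[0,0,1.5,0,1],[0,0,1,0,1],[0,0,0.5,0,1],[0,0,0,0,1],[0,0,0,0,0.6],[0,0,0,0,0.3],[0,0,0,0,0],[0,0,0,0,0],[0,0,0,0,0],[0,0,0,0,0],[0,0,0,0,0],[0,0,0,0,0]]}}

```text
t: 37.9
eef_pos: [836.0, 319.9, 95.0]
tcp_rot: [-3.141, 0.0, -2.967]
ft_force: [0.3, 0.6, -0.1]
opening: 0.866
grip_force: 0.0
```

>>> {"fn": "carry_out", "kwargs": {"motion": [[0,0,0,8.2,0],[0,0,0,8.2,0],[0,0,0,8.2,0],[0,0,0,8.2,0],[0,0,0,8.2,0],[0,0,0,8.2,0],[0,0,0,8.2,0],[0,0,0,8.2,0],[0,0,0,8.2,0],[0,0,0,8.2,0],[0,0,0,8,0],[0,0,0,0,0]]}}

```text
t: 39.1
eef_pos: [836.0, 319.9, 95.0]
tcp_rot: [-3.142, 0.0, 1.743]
ft_force: [0.3, -0.3, -0.3]
opening: 1.002
grip_force: 0.0
```

>>> {"fn": "carry_out", "kwargs": {"motion": [[0,0,0,0,0.4],[0,0,0,0,0.6],[0,0,0,0,0.8],[0,0,0,0,1],[0,0,0,0,1],[0,0,0,0,1],[0,0,0,0,1],[0,0,0,0,1],[0,0,0,0,1],[0,0,0,0,1],[0,0,0,0,1],[0,0,0,0,1]]}}

```text
t: 40.3
eef_pos: [835.9, 319.9, 94.8]
tcp_rot: [-3.141, 0.0, 1.745]
ft_force: [-0.9, -0.7, -1.7]
opening: 0.25
grip_force: 30.0
```

>>> {"fn": "carry_out", "kwargs": {"motion": [[0,0,-10,0,1],[0,0,-20,0,1],[0,0,-20,0,1],[0,0,-5,0,1],[0,0,0,-8.4,1],[0,0,0,-8.4,1],[0,0,0,-8.4,1],[0,0,0,-8.4,1],[0,0,0,-8.4,1],[0,0,0,-8.4,1],[0,0,0,-8.4,1],[0,0,0,-8.4,1]]}}

```text
t: 41.5
eef_pos: [835.8, 319.8, 149.4]
tcp_rot: [-3.141, -0.001, 2.924]
ft_force: [0.0, 0.0, -1.9]
opening: 0.252
grip_force: 30.0
```

>>> {"fn": "carry_out", "kwargs": {"motion": [[0,0,0,-8.4,1],[0,0,0,-8.4,1],[0,0,0,-8.5,1],[-7,0,0,0,1],[-7,0,0,0,1],[0,0,0,0,1],[0,0,0,0,1]]}}

```text
t: 42.2
eef_pos: [849.4, 322.9, 149.3]
tcp_rot: [-3.141, -0.001, -2.924]
ft_force: [-0.2, 0.2, -0.8]
opening: 0.25
grip_force: 30.0
```

```bash
python3 w.py | grep "29[0-9]"
python3 - <<'E'
from h import *
s=env.state(); p=s["eef_pos"]; print(p,s["tcp_rot"]); d=p[:2]-[536.4,264.7]; print(d@[.9756,.2197],d@[-.2197,.9756])
E
```

```text
scene [292.2 456.5] [ 20  22 351] [750.  300.7  14. ]
[849.34410363 322.91117793 149.84997256] [-3.14149260e+00 -3.85267604e-04 -2.92373527e+00]
318.09726329416355 -11.962994384451953
```

>>> {"fn": "carry_out", "kwargs": {"motion": [[0,0,15,0,1],[0,0,15,0,1],[0,0,12,0,1],[0,0,7,0,1],[0,0,3.5,0,1],[0,0,1.4,0,1],[0,0,0,0,1],[2,0,0,0,1],[3,0,0,0,1],[4,0,0,0,1],[5,0,0,0,1],[5,0,0,0,1]]}}

```text
t: 43.5
eef_pos: [830.6, 318.7, 96.3]
tcp_rot: [-3.142, 0.0, -2.924]
ft_force: [-0.3, 0.1, -2.2]
opening: 0.251
grip_force: 30.0
```

>>> {"fn": "carry_out", "kwargs": {"motion": [[5,0,0,0,1],[5,0,0,0,1],[5,0,0,0,1],[5,0,0,0,1],[5,0,0,0,1],[5,0,0,0,1],[5,0,0,0,1],[5,0,0,0,1],[5,0,0,0,1],[5,0,0,0,1],[5,0,0,0,1],[5,0,0,0,1]]}}

```text
t: 44.7
eef_pos: [772.1, 305.8, 96.1]
tcp_rot: [-3.141, 0.0, -2.924]
ft_force: [0.1, -0.0, -1.3]
opening: 0.256
grip_force: 30.0
```

```bash
cat > f.py <<'E'
from h import *
import cv2,sys
np.set_printoptions(precision=1,suppress=True)
# ball on the floor near tub end: brightness map printed in tub frame
C=env.read_camera("top"); c=np.array([.9756,.2197]); n=np.array([-.2197,.9756])
s=env.state(); p=s["eef_pos"]; d=p[:2]-[536.4,264.7]; print("post",d@c,d@n,p[2],s["ft_force"])
for y in range(40,-61,-7):
    print(y,[int(C["color"][int(round(v)),int(round(u))].mean()) if 0<=v<480 else -1 for u,v in (proj(C,[*(np.array([536.4,264.7])+c*x+n*y),20])[0] for x in range(130,250,7))])
E
python3 f.py; python3 w.py
```

```text
post 238.4232877424162 -11.614116034027887 96.17562295896256 [ 0.2 -0.7 -1.9]
40 [61, 64, 61, 61, 64, 64, 65, 66, 64, 65, 65, 64, 67, 64, 68, 69, 72, 66]
33 [42, 50, 54, 38, 51, 54, 46, 60, 61, 60, 60, 62, 60, 58, 60, 52, 49, 50]
26 [33, 22, 22, 32, 55, 28, 47, 51, 51, 53, 52, 49, 44, 47, 47, 46, 46, 49]
19 [23, 23, 14, 19, 37, 40, 41, 42, 43, 40, 40, 41, 41, 42, 40, 33, 42, 47]
12 [20, 25, 31, 38, 49, 45, 32, 83, 61, 62, 89, 113, 67, 29, 37, 38, 43, 45]
5 [47, 48, 161, 97, 102, 90, 139, 138, 140, 124, 119, 139, 104, 31, 33, 35, 37, 34]
-2 [48, 53, 103, 108, 148, 153, 138, 138, 139, 139, 139, 138, 96, 35, 39, 37, 36, 36]
-9 [56, 57, 102, 142, 156, 152, 130, 135, 136, 136, 134, 137, 135, 79, 60, 50, 33, 33]
-16 [50, 47, 77, 131, 142, 139, 116, 141, 140, 140, 140, 140, 140, 98, 84, 100, 7, 16]
-23 [47, 49, 74, 102, 110, 112, 157, 172, 164, 164, 141, 140, 141, 136, 85, 92, 12, 70]
-30 [58, 67, 78, 82, 75, 85, 192, 201, 202, 203, 136, 138, 137, 111, 85, 200, 186, 136]
-37 [129, 123, 147, 88, 117, 106, 204, 203, 202, 203, 137, 137, 136, 105, 85, 196, 187, 138]
-44 [49, 72, 149, 103, 133, 94, 204, 204, 204, 202, 137, 137, 137, 84, 85, 194, 187, 146]
-51 [87, 76, 145, 99, 141, 111, 140, 137, 185, 108, 143, 189, 115, 144, 113, 190, 190, 147]
-58 [88, 82, 87, 97, 111, 155, 141, 136, 133, 130, 148, 146, 141, 144, 153, 143, 140, 141]
scene [250.  401.6] [11 14 42] [771.3 196.5  14. ]
scene [388.1 399.4] [ 21  11 172] [588.4 278.8  14. ]
scene [275.4 433.4] [10 14 42] [757.3 259.8  14. ]
scene [261.4 458.6] [ 14  24 151] [787.4 286.2  14. ]
scene [314.6 467.3] [ 57  31 877] [729.9 326.7  14. ]
scene [359.1 475.9] [ 25  10 147] [683.7 361.3  14. ]
```

>>> {"fn": "carry_out", "kwargs": {"motion": [[3.5,0,0,0,1],[3.5,0,0,0,1],[3.5,0,0,0,1],[3.5,0,0,0,1],[3.5,0,0,0,1],[3.5,0,0,0,1],[3.5,0,0,0,1],[3.5,0,0,0,1],[3.5,0,0,0,1],[3.5,0,0,0,1],[2,0,0,0,1],[0,0,0,0,1]]}}

```text
t: 46.05
eef_pos: [736.2, 297.9, 96.2]
tcp_rot: [-3.142, -0.0, -2.924]
ft_force: [-0.0, -0.3, -2.9]
opening: 0.251
grip_force: 30.0
```

```bash
python3 v.py g9 80 80 200 240
python3 - <<'E'
import cv2
p=cv2.imread("pics/g9.png"); print(p.shape)
E
python3 f.py | head -1
```

```text
46.15 [736.4 297.9  96.2] [-3.142  0.    -2.924] 0.2511280200593292 [-0.4  0.  -1.3]
(300, 800, 3)
post 202.49128641450955 -11.602067037414137 96.13235692949503 [ 0.1 -0.  -1.7]
```

View pics/g9.png

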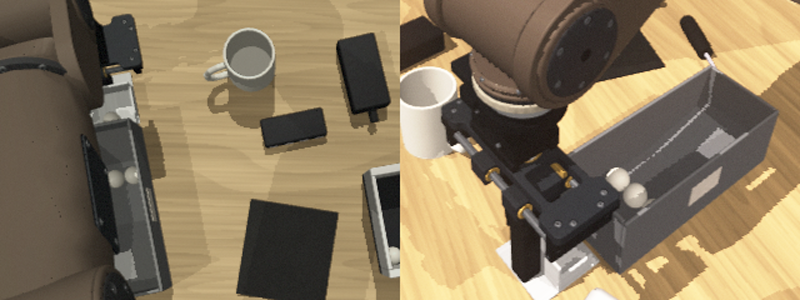

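>>> {"fn": "carry_out", "kwargs": {"motion": [[2,0,0,0,1],[1,0,0,0,1],[0,0,0,0,1],[0,0,-3,0,1],[0,0,-6,0,1],[0,0,-8,0,1],[0,0,-10,0,1],[0,0,-10,0,1],[0,0,-8,0,1],[0,0,-5,0,1],[0,0,-2,0,1],[0,0,0,0,1]]}}

```text
t: 47.4
eef_pos: [733.4, 297.2, 148.3]
tcp_rot: [-3.142, 0.0, -2.924]
ft_force: [1.1, -0.6, -3.2]
opening: 0.249
grip_force: 30.0
```

```bash
cat > m.py <<'E'
# brightness maps in a frame: args: cam x0 y0 yaw z  xa xb xs ya yb ys
from h import *
import sys
n=sys.argv[1]; x0,y0,yaw,z=map(float,sys.argv[2:6]); xa,xb,xs,ya,yb,ys=map(int,sys.argv[6:])
C=env.read_camera(n)
print("     "+" ".join(f"{x:4d}" for x in range(xa,xb,xs)))
for y in range(yb,ya-1,-ys):
    r=[]
    for x in range(xa,xb,xs):
        u,v=np.round(proj(C,[x0+np.cos(yaw)*x-np.sin(yaw)*y,y0+np.sin(yaw)*x+np.cos(yaw)*y,z])[0]).astype(int)
        r.append(int(C["color"][v,u].mean()) if 0<=v<480 and 0<=u<640 else -1)
    print(f"{y:4d} "+" ".join(f"{a:4d}" for a in r))
E
python3 f.py | head -1; python3 m.py top 536.4 264.7 .2215 60 110 200 5 -60 30 5; w=1; python3 m.py scene 536.4 264.7 .2215 14 120 220 6 -70 60 6
```

```text
post 199.26633973520862 -11.569260139657978 147.89673117369662 [ 0.  -0.5 -2.5]
      110  115  120  125  130  135  140  145  150  155  160  165  170  175  180  185  190  195
  30   44   42   41   39   41   40   40   39   42   41   42   40   44   42   45   38   43   47
  25   41   36   36   39   30   37   37   37   41   72   28   31   31   32   37   39   41   48
  20   37   50   40   41   46  116  108  115  182  188  115   30   33   34   36   38   44   39
  15   60   59   68   49   74  136  139  136  115  114  113   30   32   32   34   41   38   35
  10   61   72   69   49   53  115  142  139  123  115  118   27   35   36   37   38   34   33
   5   70   72   69   46   75  137  140  140  139  140  139   50   34   39   34   36   37   36
   0   71   73   69   46   82   99  150  154  149  132  139  140   82   69   38   36   35   39
  -5   71   69   68   49   73  140  151  164  152  141  136  137  135  136  138   88   87   98
 -10   70   71   67   47   82  107  147  151  147  128  138  138  139  141  141  117   85  115
 -15   70   71   68   48   75  112  130  132  128  112  142  141  140 
[... 2249 characters left out ...]
  175  174  245  217  221  136   34   40   41   44  221  176  185  200
 -30  104  158  163  126  123  247  217  132   39   38   38   41   41  213  176  194  198
 -36   31   37   29   31   36  181  172   39   38   41   42   48   48  218  173  204  194
 -42   34   30   35   34   45  178   84   34   36   43   41   42   45  212  177  203  193
 -48   50   44   36   34  154  153   38   42   42   43   49   50   47  222  184  201  194
 -54   50   44   34  116  178   35   40   37   37   47   40   46  245  231  196  200  203
 -60   54   37   35  215   32   35   36   37   39   45   42  222  246  224  198  197  198
 -66   55   39  112   32   30   29   37   35   45   45   45  245  244  232  200  194  194
```

>>> {"fn": "carry_out", "kwargs": {"motion": [[0,0,-3,0,1],[0,0,-7,0,1],[0,0,-9,0,1],[0,0,-10,0,1],[0,0,-9,0,1],[0,0,-7,0,1],[0,0,-3,0,1],[0,0,-1,0,1],[0,0,0,0,1],[1,0,0,0,1],[2,0,0,0,1],[4,0,0,0,1]]}}

```text
t: 48.75
eef_pos: [726.4, 295.6, 196.7]
tcp_rot: [-3.141, -0.0, -2.924]
ft_force: [-0.3, -0.1, -1.8]
opening: 0.253
grip_force: 30.0
```

>>> {"fn": "carry_out", "kwargs": {"motion": [[6,0,0,0,1],[8,0,0,0,1],[10,0,0,0,1],[12,0,0,0,1],[14,0,0,0,1],[16,0,0,0,1],[16,0,0,0,1],[0,0,0,0,1],[0,0,0,0,1],[0,0,0,0,1],[0,0,0,0,1],[0,0,0,0,1]]}}

```text
t: 49.95
eef_pos: [646.8, 278.0, 196.8]
tcp_rot: [-3.141, -0.0, -2.924]
ft_force: [0.0, -0.8, -1.4]
opening: 0.249
grip_force: 30.0
```

>>> {"fn": "carry_out", "kwargs": {"motion": [[-35,0,0,0,1],[-50,0,0,0,1],[-40,0,0,0,1],[-30,0,0,0,1],[0,0,0,0,1],[0,0,0,0,1]]}}

```text
t: 50.55
eef_pos: [797.8, 311.3, 195.5]
tcp_rot: [-3.141, -0.002, -2.924]
ft_force: [-0.9, 0.2, -2.0]
opening: 0.251
grip_force: 30.0
```

```bash
python3 f.py | head -1; python3 b.py scene 330 540 290 460;python3 b.py top 130 220 175 310; python3 m.py scene 536.4 264.7 .2215 20 -20 126 7 -48 48 6
```

```text
post 264.87110729465695 -11.783482731696587 196.34990442666978 [-0.7  0.2 -1.2]
20 [(374, 383, 9.0), (388, 396, 9.7), (410, 372, 9.1)]
26 [(375, 383, 9.4), (388, 397, 8.9), (411, 372, 8.5)]
32 [(389, 396, 9.8)]
20 [(172, 223, 7.2), (183, 252, 7.1), (186, 220, 6.3)]
26 [(172, 223, 7.2), (183, 252, 6.6)]
      -20  -13   -6    1    8   15   22   29   36   43   50   57   64   71   78   85   92   99  106  113  120
  48  191  182  190  179  182  123   93   94   95   95   94   96   94   95   93   91   93   93   93   96   90
  42  193  188  190  188  121   94   98   91   95   96   93   95   93   95   93   95   95   96   96   91   73
  36  181  183  177   93   94   96   94   95   93   95   96   94   96   93   91   94   93   92   92   76   73
  30   97   94   96   92   94   89   97   92   96   97   94   93   96   97   95   94   96  100   79   70   74
  24   99  104   98  107  107   98  100  101  106   98  106   98   99  102   97   97  116   76   75   76   72
  18   79   79   72   75   72   73   72   74   72  100  111  132   78   74   73   75   86   76   74   72   70
  12   78   80   78   78  
[... 483 characters left out ...]
   76   88   99   71   75   78   77   75
 -18  203  217  206  177  150  154  166  176  178  101  224  220  196   90  103   93   81   76   78   75   74
 -24  188  161  158  147  153  155  177  180  178  247  233  229  198   80   95   98   80   74   76   75   77
 -30  145  135  102  102   82  115  102   98  131  254  255  255  183   82   77  100   77   76   73   76   99
 -36  101  100  101  103  100  102  102  102  100  254  255  255  134   80   77   98   76   74   76   76   74
 -42   95   98   94   95   97   95   99   97   98  244  252  113   81   85   95   94   84   76   76   75   75
 -48   98   98   98   99   97   98   99   98   95   93   99   96   99   95   95   91   78   79   74   73   74
```

```bash
python3 m.py top 536.4 264.7 .2215 20 -20 126 7 -46 46 6
```

```text
-20  -13   -6    1    8   15   22   29   36   43   50   57   64   71   78   85   92   99  106  113  120
  46   43   43   41   44   44   41   39   33   39   60   59   60   61   48   56   56   29   28   32   21   17
  40   40   39   42   39   38   35   17   20   44   67   19   19   22   23   15   21   25   21   20   18   21
  34   33   37   35   35   39   23   21   17   20   22   23   21   19   24   17   23   19   20   22   21   24
  28   43   42   51   26   24   24   22   23   21   19   19   14   19   23   25   20   19   21   24   22   22
  22   61   67   65   22   22   67   65   18   20   23   20   39   27   18   26   24   27   25   41   33   29
  16   60   68   66   67   57   67   66   66   66   77   99   81   64   66   56   56   53   54   56   56   68
  10   61   65   67   64   66   64   65   69   66   71  124  126   69   68   57   54   54   54   60   69   66
   4   64   69   71   66   66   64   67   65   64  139  151  149  134   67   55   56   58   60   68   68   71
  -2   63  144  151  134   68   66   68   66   66  126  140  137  121   68   57   56   58   69   69   66   66
  -8   74  145  159  139   89   67   66   66   68  106  117  117   82   68   55   59   69   69   68   70   67
 -14   94  133  141  128   73   66   84   67   71   68   86   77   68   73   63   68   73   69   68   70   69
 -20   77  113  120  103   67   84   98  102   83   97  191  204   72   84   68   69   69   70   70   69   67
 -26  139   84  114  115  118  133  131   84   84  147  197  211  200   83   70   66   68   69   69   70   69
 -32  137  116  111  116  117  131  131   85   80  122  192  210  196   84   68   65   70   68   68   67   70
 -38  122  128  105  119  127  103  111  127  126  116  126  127  108  127  125  114  125  128  110   70   78
 -44   88   75  102   73   78  100   85   60   48   45   48   47   49   48   47   46   41   37   41   43   39
```

>>> {"fn": "carry_out", "kwargs": {"motion": [[0,0,-10,8.2,1],[0,0,-10,8.2,1],[0,0,0,8.2,1],[0,0,0,8.2,1],[0,0,0,8.2,1],[0,0,0,8.2,1],[0,0,0,8.2,1],[0,0,0,8.2,1],[0,0,0,8.2,1],[0,0,0,8.2,1],[0,0,0,8.2,1],[0,0,0,8.2,1]]}}

```text
t: 52.0
eef_pos: [797.5, 311.5, 217.9]
tcp_rot: [3.141, -0.0, 1.636]
ft_force: [-0.2, -0.4, -2.4]
opening: 0.25
grip_force: 30.0
```

>>> {"fn": "carry_out", "kwargs": {"motion": [[0,0,0,8.2,1],[0,0,0,8.2,1],[0,0,0,8.2,1],[0,0,0,8.2,1],[0,0,0,8.2,1],[0,0,0,8.2,1],[0,0,0,8.2,1],[0,0,0,8.2,1],[0,0,0,8.2,1],[0,0,0,7.6,1],[0,0,0,0,1],[0,0,0,0,1]]}}

```text
t: 53.2
eef_pos: [797.6, 311.5, 217.6]
tcp_rot: [3.142, -0.0, 0.225]
ft_force: [-0.8, -1.1, -2.3]
opening: 0.248
grip_force: 30.0
```

>>> {"fn": "carry_out", "kwargs": {"motion": [[-33.9,18.8,0,0,1],[-33.9,18.8,0,0,1],[-33.9,18.8,0,0,1],[-33.9,18.8,0,0,1],[-33.9,18.8,0,0,1],[-33.9,18.8,0,0,1],[-33.9,18.8,0,0,1],[-33.9,18.8,0,0,1],[-33.9,18.8,0,0,1],[-33.9,18.8,0,0,1],[-33.9,18.8,0,0,1],[-33.9,18.8,0,0,1]]}}

```text
t: 54.4
eef_pos: [449.2, 1.4, 217.6]
tcp_rot: [3.141, -0.001, 0.225]
ft_force: [0.8, -1.6, -2.1]
opening: 0.251
grip_force: 30.0
```

```bash
python3 -c "
from cell import env; print(env.state()['eef_pos'],env.state()['tcp_rot'])"; python3 m.py top 536.4 264.7 .2215 20 -20 126 7 -46 46 6
```

```text
[449.17416135   1.36465178 217.58723265] [ 3.14101305e+00 -1.06716691e-03  2.25453948e-01]
      -20  -13   -6    1    8   15   22   29   36   43   50   57   64   71   78   85   92   99  106  113  120
  46   61   52   43   56   50   41   64   52   46   57   52   52   40   42   38   39   51   50   50   50   50
  40  109  104  104  104  104  104  105  105  105  100  144  141  104   59   50   47   50   50   49   48   50
  34  110  104  106  105  104  102  103   60   59  120  165  186  178   58   49   48   48   51   51   48   48
  28  112  103  104  104  104  104  105   59   62  113  173  195  180   55   47   49   50   46   49   47   49
  22  112  104  105  104  105  104  105   61   61  106  156  174  130   58   48   46   50   49   47   48   48
  16  112  105  103  104  107  105  104   75   60   71  126  119  104   57   50   50   53   48   50   50   61
  10  113  105  104  102  105  104  103  105   59   64  150  175  108   59   47   47   49   50   53   61   61
   4  111  104  103  104  105  105  105   57   60  139  183  199  195   59   49   48   52   54   61   63   64
  -2   55  150  185
[... 160 characters left out ...]
   61   51   52   61   63   63   62   61
 -14   87  157  193  194  112  104  118  105   80   61   96  117  106   62   53   61   62   61   60   62   62
 -20   69  125  167  163  107  120  119  119   74   91  177  190  114   74   61   62   61   59   61   61   62
 -26  123   75  103  106  104  118  118   76   75  135  184  198  189   74   61   62   60   61   62   61   62
 -32  127  105  102  105  107  119  120   76   75  112  178  196  186   76   62   61   61   63   64   61   61
 -38  109  118   96  107  116   90  102  116  115  105  113  114   99  116  115  105  113  115  100  108  118
 -44   78   68   92   63   69   92   76   56   43   45   41   41   42   44   41   44   44   43   42   45   41
```

>>> {"fn": "carry_out", "kwargs": {"motion": [[0,0,20,0,1],[0,0,25,0,1],[0,0,25,0,1],[0,0,22,0,1],[0,0,14,0,1],[0,0,7,0,1],[0,0,3.5,0,1],[0,0,1.5,0,1],[0,0,0.5,0,1],[0,0,0,0,1],[0,0,0,0,0.6],[0,0,0,0,0.3]]}}

```text
t: 55.65
eef_pos: [450.7, 2.0, 99.0]
tcp_rot: [3.141, -0.001, 0.221]
ft_force: [0.2, -0.9, 0.7]
opening: 0.364
grip_force: 0.0
```

>>> {"fn": "carry_out", "kwargs": {"motion": [[0,0,0,0,0],[0,0,0,0,0],[0,0,0,0,0],[0,0,0,0,0],[0,0,0,0,0],[0,0,0,-8,0],[0,0,0,-8,0],[0,0,0,-8,0],[0,0,0,-8,0],[0,0,0,-8,0],[0,0,0,-8,0],[0,0,0,-8,0]]}}

```text
t: 56.85
eef_pos: [450.6, 2.1, 98.6]
tcp_rot: [3.142, 0.0, 1.204]
ft_force: [-0.1, -0.4, -0.2]
opening: 1.003
grip_force: 0.0
```

>>> {"fn": "carry_out", "kwargs": {"motion": [[0,0,0,-8,0],[0,0,0,-8,0],[0,0,0,-8,0],[0,0,0,-8,0],[0,0,0,-2,0],[0,0,0,0,0.4],[0,0,0,0,0.6],[0,0,0,0,0.8],[0,0,0,0,1],[0,0,0,0,1],[0,0,0,0,1],[0,0,0,0,1]]}}

```text
t: 58.05
eef_pos: [450.5, 2.1, 98.6]
tcp_rot: [3.142, 0.0, 1.792]
ft_force: [0.2, -1.1, -0.6]
opening: 0.47
grip_force: 0.0
```

>>> {"fn": "carry_out", "kwargs": {"motion": [[0,0,0,0,1],[0,0,0,0,1],[0,0,0,0,1],[0,0,0,0,1],[0,0,-10,0,1],[0,0,-20,0,1],[0,0,-25,0,1],[0,0,-25,0,1],[0,0,-25,0,1],[0,0,-15,0,1],[0,0,-5,0,1],[0,0,0,0,1]]}}

```text
t: 59.25
eef_pos: [450.5, 2.1, 224.2]
tcp_rot: [3.141, 0.0, 1.792]
ft_force: [0.1, -0.0, -2.2]
opening: 0.253
grip_force: 30.0
```

>>> {"fn": "carry_out", "kwargs": {"motion": [[29.7,6.2,0,0,1],[29.7,6.2,0,0,1],[29.7,6.2,0,0,1],[29.7,6.2,0,0,1],[29.7,6.2,0,0,1],[29.7,6.2,0,0,1],[29.7,6.2,0,0,1],[29.7,6.2,0,0,1],[0,0,0,0,1],[0,0,0,0,1]]}}

```text
t: 60.25
eef_pos: [446.2, 244.9, 222.5]
tcp_rot: [-3.139, 0.001, 1.794]
ft_force: [0.8, -1.0, -1.4]
opening: 0.254
grip_force: 30.0
```

>>> {"fn": "carry_out", "kwargs": {"motion": [[0,0,10,0,1],[0,0,15,0,1],[0,0,15,0,1],[0,0,15,0,1],[0,0,15,0,1],[0,0,12,0,1],[0,0,9,0,1],[0,0,6,0,1],[0,0,2.5,0,1],[0,0,0,0,1]]}}

```text
t: 61.25
eef_pos: [446.8, 244.7, 124.0]
tcp_rot: [-3.142, 0.0, 1.792]
ft_force: [0.7, -0.2, -2.1]
opening: 0.256
grip_force: 30.0
```

```bash
python3 f.py | head -1
```

```text
post -91.71105576186115 0.26932886565583913 124.30132022316742 [-0.3  0.5 -1.1]
```

>>> {"fn": "carry_out", "kwargs": {"motion": [[0,3,0.6,0,1],[0,5,1.25,0,1],[0,5,1.25,0,1],[0,5,1.25,0,1],[0,5,1.25,0,1],[0,5,1.25,0,1],[0,5,1.25,0,1],[0,5,1.25,0,1],[0,5,1.25,0,1],[0,5,1.25,0,1],[0,5,1.25,0,1],[0,5,1.25,0,1]]}}

```text
t: 62.5
eef_pos: [503.7, 257.6, 109.6]
tcp_rot: [-3.142, 0.0, 1.792]
ft_force: [-0.3, -0.4, -1.4]
opening: 0.248
grip_force: 30.0
```

>>> {"fn": "carry_out", "kwargs": {"motion": [[0,5,1.25,0,1],[0,5,1.25,0,1],[0,5,1.25,0,1],[0,5,1.25,0,1],[0,5,1.25,0,1],[0,5,1.25,0,1],[0,4,1,0,1],[0,4,0,0,1],[0,4,0,0,1],[0,3,-2,0,1],[0,3,-3,0,1],[0,3,-3,0,1]]}}

```text
t: 63.7
eef_pos: [551.5, 268.3, 108.8]
tcp_rot: [-3.137, 0.0, 1.792]
ft_force: [-7.7, -1.8, -0.1]
opening: 0.249
grip_force: 30.0
```

>>> {"fn": "carry_out", "kwargs": {"motion": [[0,3,-3,0,1],[0,3,-3,0,1],[0,2,-2,0,1],[0,1,-1,0,1],[0,0,0,0,1],[0,0,0,0,1],[0,0,0,0,1],[0,0,0,0,1],[0,0,0,0,1],[0,0,0,0,1],[0,0,0,0,1],[0,0,0,0,1]]}}

```text
t: 64.9
eef_pos: [560.5, 270.3, 118.0]
tcp_rot: [-3.138, 0.0, 1.792]
ft_force: [-7.0, -1.6, 1.4]
opening: 0.25
grip_force: 30.0
```

```bash
python3 f.py | head -1; python3 b.py scene 330 500 310 460; python3 m.py scene 536.4 264.7 .2215 40 30 126 6 -48 48 6; python3 m.py top 536.4 264.7 .2215 40 30 126 6 -48 48 6
```

```text
post 24.71725482873129 0.23632138222829457 118.02582154568387 [-7.1 -1.7  1.6]
20 [(371, 394, 12.0), (378, 379, 10.4), (383, 406, 9.5), (391, 390, 8.9)]
26 [(377, 378, 9.2), (384, 405, 11.7), (391, 390, 8.9)]
32 [(378, 378, 10.3)]
       30   36   42   48   54   60   66   72   78   84   90   96  102  108  114  120
  48   76   78   80   79   79   78   78   78   78   80   81   80   77   83   82   84
  42   77   80   81   81   81   78   79   79   81   78   81   79   79   79   93   97
  36   79   81   79   80   80   79   76   77   80   77   80   80   79  101   90  101
  30  148  147  148  152  151  150  149  150  150  150  149  149  105  100  103  101
  24  189  193  186  146  115  117  117  155  224  244  236  129  112  102  100  100
  18  196  194  188  128  186  187  147  226  252  251  248  129  134  105  101  102
  12  193  195  153  244  251  250  228  250  253  253  248  111  134  103  103  102
   6  190  192  243  253  253  253  247  228  246  245  167  109  116  102  102  103
   0  193  194  243  252  253  252  237  165  222  231  212  113  114  104  100  101
  -6  193  192  189
[... 1490 characters left out ...]
   64   66   67   65
  -6    6   11  176   96  124  147  110  163  201  207  203   66   64   66   66   65
 -12   16   67  175  153  188  190  113  151  195  206  203   68   66   67   66   66
 -18  111   91  178  145  203  208  194  134  168  190  189   69   64   67   68   65
 -24  112   84  176  150  187  206  200   95  127  141  111   65   67   65   66   65
 -30  112  103  175  136  175  184  170  181  180  108  110   57   67   66   68   66
 -36  116   90  102  150  150  168  190  191  192  140  111   68   66   66   68   67
 -42  104  110   98  109   95  106  107  100  112   91  106  110   99  110   91  116
 -48   47   46   47   45   47   48   46   49   46   46   46   45   47   45   48   46
```

>>> {"fn": "carry_out", "kwargs": {"motion": [[0,0,-0.5,0,1],[0,0,-0.5,0,1],[0,0,-1,0,1],[0,0,-1,0,1],[0,0,-2,0,1],[0,0,-4,0,1],[0,0,-6,0,1],[0,0,-9,0,1],[0,0,-11,0,1],[0,0,-12,0,1],[0,0,-12,0,1],[0,0,-12,0,1]]}}

```text
t: 66.3
eef_pos: [561.9, 270.7, 190.6]
tcp_rot: [3.141, 0.0, 1.792]
ft_force: [0.6, 0.1, -1.6]
opening: 0.251
grip_force: 30.0
```

>>> {"fn": "carry_out", "kwargs": {"motion": [[0,0,-11,0,1],[0,0,-10,0,1],[0,0,-8,0,1],[0,0,-6,0,1],[0,0,-4,0,1],[0,0,-2,0,1],[0,0,-1,0,1],[0,0,0,0,1]]}}

```text
t: 67.1
eef_pos: [561.8, 270.7, 231.1]
tcp_rot: [-3.141, 0.0, 1.792]
ft_force: [0.5, -0.2, -1.7]
opening: 0.25
grip_force: 30.0
```

```bash
python3 f.py | head -1; P=$(python3 -c "
from cell import env; s=env.state(); p=s['eef_pos']; print(p[0],p[1],s['tcp_rot'][2]-1.5708,p[2]-94.8+16.5)"); echo $P; python3 m.py scene $P 12 100 6 -46 46 6
```

```text
post 26.070466827765095 0.22636777450689066 230.94988485649927 [ 0.6 -0.  -2.3]
561.7830038855119 270.6481485528432 0.22133877206915464 152.64988485649928
       12   18   24   30   36   42   48   54   60   66   72   78   84   90   96
  46  151  155  154  143  141  141  139  139  143  155  242  243  147  145  146
  40  146  144  147  146  145  147  145  149  177  222  231  240   88   82   83
  34  223  242  238  241  239  243  237  208  118  114  213  242   85   82   82
  28  187  184  184  121  143  231  148  214  230  206  132  239   82   76   79
  22  189  183  111  141  151  146  237  249  249  243  193  223   79   76   67
  16  188  150  207  230  233  213  250  253  253  246  208  228   78   68   67
  10  188  216  247  251  250  227  252  254  253  240  227  228   79   70   67
   4  189  248  253  254  252  236  246  249  233  128  162  226   72   70   71
  -2  188  246  253  253  246  164  168  233  236  223  158  239   75   70   72
  -8  189  215  245  225  143  158  247  251  252  244  183  224  119  119   94
 -14  187  111  223  239  239  238  252  253  252  244  226  227  157  165  165
 -20  187  231  250  251  249  243  252  253  250  229  225  226  181  183  186
 -26  188  247  253  253  251  233  238  233  172  216  227  236  181  183  187
 -32  177  245  253  251  244  135  118  143  145  194  193  184  184  184  189
 -38  188  137  235  190  141  146  144  148  186  195  185  180  180  184  202
 -44  223  224  224  210  230  238  228  218  191  194  182  174  183  194  204
```

>>> {"fn": "carry_out", "kwargs": {"motion": [[0.4,0,0,0.5,1],[0.8,0,0,1,1],[1.2,0,0,1.5,1],[1.57,0,0,2,1],[1.57,0,0,2,1],[1.57,0,0,2,1],[1.57,0,0,2,1],[1.57,0,0,2,1],[1.57,0,0,2,1],[1.57,0,0,2,1],[1.57,0,0,2,1],[1.57,0,0,2,1]]}}

```text
t: 68.4
eef_pos: [560.9, 287.3, 231.2]
tcp_rot: [-3.142, 0.0, 1.423]
ft_force: [-0.5, 0.1, -1.9]
opening: 0.253
grip_force: 30.0
```

>>> {"fn": "carry_out", "kwargs": {"motion": [[1.57,0,0,2,1],[1.57,0,0,2,1],[1.57,0,0,2,1],[1.57,0,0,2,1],[1.57,0,0,2,1],[1.57,0,0,2,1],[1.57,0,0,2,1],[1.57,0,0,2,1],[1.57,0,0,2,1],[1.57,0,0,2,1],[1.57,0,0,2,1],[1.57,0,0,2,1]]}}

```text
t: 69.6
eef_pos: [567.1, 304.9, 231.2]
tcp_rot: [-3.142, 0.0, 1.004]
ft_force: [-0.4, 0.0, -1.7]
opening: 0.252
grip_force: 30.0
```

>>> {"fn": "carry_out", "kwargs": {"motion": [[1.57,0,0,2,1],[1.57,0,0,2,1],[1.57,0,0,2,1],[1.57,0,0,2,1],[1.57,0,0,2,1],[1.57,0,0,2,1],[1.57,0,0,2,1],[1.57,0,0,2,1],[1.57,0,0,2,1],[1.57,0,0,2,1],[1.57,0,0,2,1],[1.57,0,0,2,1]]}}

```text
t: 70.8
eef_pos: [580.0, 318.5, 231.2]
tcp_rot: [3.142, 0.0, 0.585]
ft_force: [0.4, -1.0, -2.2]
opening: 0.253
grip_force: 30.0
```

>>> {"fn": "carry_out", "kwargs": {"motion": [[1.57,0,0,2,1],[1.57,0,0,2,1],[1.57,0,0,2,1],[1.57,0,0,2,1],[1.57,0,0,2,1],[1.57,0,0,2,1],[1.57,0,0,2,1],[1.57,0,0,2,1],[1.57,0,0,2,1],[1.57,0,0,2,1],[1.57,0,0,2,1],[1.57,0,0,2,1]]}}

```text
t: 72.0
eef_pos: [597.3, 325.7, 231.2]
tcp_rot: [3.142, 0.0, 0.166]
ft_force: [0.1, -0.6, -2.4]
opening: 0.246
grip_force: 30.0
```

>>> {"fn": "carry_out", "kwargs": {"motion": [[1.57,0,0,2,1],[1.57,0,0,2,1],[1.57,0,0,2,1],[1.57,0,0,2,1],[1.57,0,0,2,1],[1.57,0,0,2,1],[1.57,0,0,2,1],[1.18,0,0,1.5,1],[0.8,0,0,1,1],[0.6,0,0,0.7,1],[0.3,0,0,0.3,1],[0,0,0,0,1]]}}

```text
t: 73.2
eef_pos: [611.0, 326.0, 231.3]
tcp_rot: [3.141, -0.0, -0.136]
ft_force: [-0.3, 0.2, -1.9]
opening: 0.252
grip_force: 30.0
```

```bash
python3 m.py scene 536.4 264.7 .2215 20 -20 126 7 -48 30 6;P=$(python3 -c "
from cell import env; s=env.state(); p=s['eef_pos']; print(p[0],p[1],s['tcp_rot'][2]-1.5708,p[2]-94.8+16.5)"); echo $P; python3 m.py scene $P 12 100 6 -46 46 6; python3 m.py top $P 12 100 6 -46 46 6
```

```text
-20  -13   -6    1    8   15   22   29   36   43   50   57   64   71   78   85   92   99  106  113  120
  30   82   81   81   82   77   81   82   83   82   81   80   80   85   84   83   86   79  107   95  106  109
  24   86   86   82   88   94   83   84   84   90   87  121   92   91   99  100   88  105  103  107  104  106
  18   61   66   60   64   63   67   64   65   82   94  109  131  128  129  102  105  108  105  108  107  107
  12   92   70   67   68   70   64   67   65  126  130  132  133  132  135  130   69  113  105  107  106  107
   6  209  227  148   79   63   66   67   67  128  131  128  130  133  130  101   67  108  108  106  112  107
   0  165  166  162  190  191   95   65   68  129  133  132  134  130  133  131   67  105  106  105  105  106
  -6  166  137   36   38   38  119  207  146  154  149  150  153  154  153   96   77  107  108  107  109  107
 -12   77   39   35   35   39   42  108  247  246  156  155  155  152  154  153   84  105  105  111  109  105
 -18   37   37   37   39   34   38  231  247  248  247  248  183  153  154  123   95  120  107  106  106  106
 -24  
[... 2636 characters left out ...]
   46   12   86  106  118  100  106   99   51   49   63   70
  -2   45   46   38   85   12  100  199  197  169  120  104   56   60   62   75
  -8   45   47   43   44   17  194  201  199  178  121  171   60  104  106  122
 -14   45   81   41   40   14  171  197  185  158  101  117  106  107  108  111
 -20   43   43   46   47   15  108  146  152  112  117  127  106  106  108  107
 -26   42   45   41   34   13   91  103  113  104  113  109  108  108  109  109
 -32   68   78  140  134   93  107  131  105  108  107  180  109  106  107  106
 -38  116  126  141  186  189  167  189  162   81  192  191  106  107  108  109
 -44  139  140  139   53   37   38   39   96  107  108  105   70  108  107  108
```

>>> {"fn": "carry_out", "kwargs": {"motion": [[0,0.56,0,0,1],[0,1.12,0,0,1],[0,1.68,0,0,1],[0,2.24,0,0,1],[0,2.8,0,0,1],[0,3.36,0,0,1],[0,3.92,0,0,1],[0,4.48,0,0,1],[0,5.04,0,0,1],[0,5.6,0,0,1],[0,6.16,0,0,1],[0,6.72,0,0,1]]}}

```text
t: 74.55
eef_pos: [605.0, 282.2, 231.3]
tcp_rot: [3.141, -0.0, -0.136]
ft_force: [-0.2, 0.1, -2.0]
opening: 0.251
grip_force: 30.0
```

>>> {"fn": "carry_out", "kwargs": {"motion": [[0,7.28,0,0,1],[0,7.84,0.5,0,1],[0,8.4,1,0,1],[0,8.96,1.4,0,1],[0,9.52,1.4,0,1],[0,10.08,1.4,0,1],[0,10.64,1.4,0,1],[0,11.2,1.4,0,1],[0,11.76,1.4,0,1],[0,12.32,1.4,0,1],[0,12.88,1.4,0,1],[0,13.44,1.4,0,1]]}}

```text
t: 75.75
eef_pos: [588.0, 158.5, 217.1]
tcp_rot: [3.142, -0.0, -0.136]
ft_force: [0.5, 0.3, -2.6]
opening: 0.25
grip_force: 30.0
```

>>> {"fn": "carry_out", "kwargs": {"motion": [[0,14,1.4,0,1],[0,14.56,1.4,0,1],[0,15.12,1.4,0,1],[0,15.68,1.4,0,1],[0,16.24,1.4,0,1],[0,16.8,1.4,0,1],[0,17.36,1.4,0,1],[0,17.92,1.4,0,1],[0,18.48,1,0,1],[0,19.04,0.5,0,1],[0,19.6,0,0,1],[0,20.16,0,0,1]]}}

```text
t: 76.95
eef_pos: [559.9, -45.0, 204.5]
tcp_rot: [3.142, -0.0, -0.137]
ft_force: [0.3, 0.6, -3.0]
opening: 0.251
grip_force: 30.0
```

>>> {"fn": "carry_out", "kwargs": {"motion": [[0,20.72,0,0,1],[0,21.28,0,0,1],[0,21.84,0,0,1],[0,22.4,0,0,1],[0,0,0,0,1],[0,0,0,0,1],[0,0,0,0,1],[0,0,0,0,1],[0,0,0,0,1],[0,0,0,0,1]]}}

```text
t: 77.95
eef_pos: [548.7, -128.5, 204.5]
tcp_rot: [3.141, -0.0, -0.136]
ft_force: [-0.2, -0.3, -0.4]
opening: 0.25
grip_force: 30.0
```

>>> {"fn": "carry_out", "kwargs": {"motion": [[0,2,0,0,1],[0,4,0,0,1],[0,6,0,0,1],[0,6,0,0,1],[0,6,0,0,1],[0,4,0,0,1],[0,2,0,0,1],[0,-40,0,0,1],[0,-50,0,0,1],[0,-40,0,0,1],[0,-20,0,0,1],[0,0,0,0,1]]}}

```text
t: 79.15
eef_pos: [565.0, -7.7, 204.5]
tcp_rot: [-3.141, -0.0, -0.133]
ft_force: [0.4, -0.7, -2.2]
opening: 0.252
grip_force: 30.0
```

>>> {"fn": "carry_out", "kwargs": {"motion": [[0,0,-10,0,1],[0,-20,-10,0,1],[0,-40,0,0,1],[0,-40,0,0,1],[0,-40,0,0,1],[0,-40,0,0,1],[0,0,0,0,1],[0,0,0,0,1]]}}

```text
t: 79.95
eef_pos: [589.6, 167.7, 224.8]
tcp_rot: [3.141, -0.0, -0.136]
ft_force: [0.5, 0.2, -1.6]
opening: 0.25
grip_force: 30.0
```

```bash
python3 b.py top 370 480 190 310; python3 b.py scene 250 400 160 300; python3 m.py top 554 -259.2 .207 34 -68 70 7 0 136 6; python3 m.py scene 554 -259.2 .207 34 -68 70 7 0 136 6
```

```text
20 [(391, 235, 6.9), (395, 285, 6.5), (413, 224, 7.2), (421, 280, 7.2), (435, 270, 7.3), (438, 225, 7.1), (446, 258, 7.0), (449, 275, 7.2)]
26 [(391, 235, 6.9), (395, 284, 6.4), (413, 224, 7.2), (421, 280, 7.2), (436, 270, 8.0), (438, 225, 7.1), (446, 258, 7.0), (449, 275, 7.2)]
32 [(391, 235, 6.9), (413, 224, 7.2), (421, 279, 7.3), (436, 270, 8.0), (438, 225, 7.1), (446, 258, 7.0), (451, 273, 8.9)]
20 [(284, 205, 6.7)]
      -68  -61  -54  -47  -40  -33  -26  -19  -12   -5    2    9   16   23   30   37   44   51   58   65
 136   84   84   85   82   84   83   84   84   84   85   83   84   85  105  106  107  106  108  107  107
 130  122  179  155  120  180  143  123  119  145  125  118  153  129  142  181  155  144  128  145  141
 124  179  136  180  197  157   98  139   42   81  135  176   74  180  185   92  143  181   87  137  178
 118  136  153  202  212  191   42   39   39   37   41   41   39   40   24   22  109  111  107   25   24
 112  141  140  190  199   38   37   38   40   39   40   41   41   42   26   85  121  123  121   33   24
 106  138   39  151   41   41   38   38   37  
[... 3663 characters left out ...]
  221   40   41   45   47   45   50  232  238  196  196  194  195  193
  34  194  160  184  228  247  243  150   53  120   72   42   45  129  231  229  196  197  196  196  195
  28  193  111  206  244  252  241   85  135  146  133   43   44   85  230  232  193  195  197  194  195
  22  192  125  231  246  247  165  143  169  193  148   40   34  186  231  220  195  195  196  193  195
  16  149  187  226  238  228  131  195  233  236  216  106   79   97  231  240  197  195  193  195  197
  10  169  224  247  245  201  172  234  244  242  124  125  123  142  232  233  195  195  196  192  194
   4  187  242  250  243  151  223  243  249  192  124  127  125  119  232  237  198  196  194  198  192
```

All eight balls show in the bay. Next I put the scoop back on its mat.

>>> {"fn": "carry_out", "kwargs": {"motion": [[0,0,0,-8.15,1],[0,0,0,-8.15,1],[0,0,0,-8.15,1],[0,0,0,-8.15,1],[0,0,0,-8.15,1],[0,0,0,-8.15,1],[0,0,0,-8.15,1],[0,0,0,-8.15,1],[0,0,0,-8.15,1],[0,0,0,-8.15,1],[0,0,0,-8.15,1],[0,0,0,-8.15,1]]}}

```text
t: 81.35
eef_pos: [589.5, 167.1, 224.7]
tcp_rot: [3.142, 0.0, 1.575]
ft_force: [-0.3, 0.3, -2.2]
opening: 0.253
grip_force: 30.0
```

>>> {"fn": "carry_out", "kwargs": {"motion": [[-26.7,-23.3,0,0,1],[-26.7,-23.3,0,0,1],[-26.7,-23.3,0,0,1],[-26.7,-23.3,0,0,1],[-26.7,-23.3,0,0,1],[-26.7,-23.3,0,0,1],[0,0,20,0,1],[0,0,25,0,1],[0,0,25,0,1],[0,0,20,0,1],[0,0,10,0,1],[0,0,0,0,1]]}}

```text
t: 82.55
eef_pos: [449.2, 7.6, 123.9]
tcp_rot: [-3.14, -0.0, 1.569]
ft_force: [-0.1, 1.2, -2.1]
opening: 0.254
grip_force: 30.0
```

>>> {"fn": "carry_out", "kwargs": {"motion": [[0,0,12,0,1],[0,0,8,0,1],[0,0,3,0,1],[0,0,1.5,0,1],[0,0,0.7,0,1],[0,0,0,0,1],[0,0,0,0,0.6],[0,0,0,0,0.3],[0,0,0,0,0],[0,0,0,0,0],[0,0,0,0,0],[0,0,0,0,0]]}}

```text
t: 83.75
eef_pos: [449.6, 8.1, 99.3]
tcp_rot: [3.142, 0.0, 1.57]
ft_force: [0.6, -0.2, -0.2]
opening: 0.696
grip_force: 0.0
```

>>> {"fn": "carry_out", "kwargs": {"motion": [[0,0,0,0,0],[0,0,-10,0,0],[0,0,-30,0,0],[0,0,-40,0,0],[0,0,-40,0,0],[0,0,-15,0,0],[0,0,0,0,0]]}}

```text
t: 84.45
eef_pos: [450.2, 8.1, 236.9]
tcp_rot: [3.137, 0.001, 1.571]
ft_force: [0.8, 0.9, 0.3]
opening: 1.002
grip_force: 0.0
```

>>> {"fn": "carry_out", "kwargs": {"motion": [[0,0,0,8.2,0],[0,0,0,8.2,0],[0,0,0,8.2,0],[0,0,0,8.2,0],[0,0,0,8.2,0],[0,0,0,8.2,0],[0,0,0,8.2,0],[0,0,0,8.2,0],[0,0,0,8.2,0],[0,0,0,8.2,0],[0,0,0,8,0],[0,0,0,0,0]]}}

```text
t: 85.65
eef_pos: [449.1, 8.2, 233.3]
tcp_rot: [-3.141, 0.002, -0.002]
ft_force: [0.3, -0.3, 0.1]
opening: 1.0
grip_force: 0.0
```

>>> {"fn": "carry_out", "kwargs": {"motion": [[14.8,42.1,0,0,0],[14.8,42.1,0,0,0],[14.8,42.1,0,0,0],[14.8,42.1,0,0,0],[14.8,42.1,0,0,0],[14.8,42.1,0,0,0],[14.8,42.1,0,0,0],[14.8,42.1,0,0,0],[0,0,0,0,0],[0,0,0,0,0]]}}

```text
t: 86.65
eef_pos: [567.4, -329.1, 232.8]
tcp_rot: [-3.14, 0.002, 0.002]
ft_force: [-0.1, 0.0, -0.2]
opening: 0.998
grip_force: 0.0
```

```bash
cat > q.py <<'E'
# scoop outline in top view: bright blob near the mat, and all loose whites on table
from h import *
import cv2
np.set_printoptions(precision=1,suppress=True)
s=env.state(); print(s["eef_pos"],s["tcp_rot"])
C=env.read_camera("top"); c=C["color"].astype(int); x0,x1,y0,y1=262,355,232,330
m=((c.max(2)-c.min(2)<35)&(c.min(2)>80)).astype(np.uint8)[y0:y1,x0:x1]
k,l,st,ce=cv2.connectedComponentsWithStats(m); i=1+st[1:,4].argmax(); print(st[i])
ys,xs=np.where(l==i); r=cv2.minAreaRect(np.c_[xs,ys].astype(np.float32)); print(r)
for p in cv2.boxPoints(r): print(at(C,p+[x0,y0],8))
E
python3 q.py; python3 b.py top 370 480 190 310
```

```text
[ 567.4 -329.1  232.8] [-3.1  0.   0. ]
[  46   44   44   43 1609]
((67.5, 65.0), (42.0, 43.0), 90.0)
[490.6  11.4   8. ]
[492.2 -72.5   8. ]
[410.7 -73.9   8. ]
[409.3   9.8   8. ]
20 [(391, 234, 7.2), (394, 285, 7.3), (413, 224, 7.3), (420, 280, 7.3), (436, 270, 7.0), (438, 225, 7.1), (446, 258, 6.8), (451, 273, 8.9)]
26 [(391, 234, 7.2), (395, 284, 6.7), (413, 224, 7.0), (420, 280, 7.3), (436, 270, 7.0), (438, 225, 7.1), (446, 258, 6.8), (449, 274, 6.8)]
32 [(391, 234, 7.2), (414, 225, 6.8), (420, 280, 7.3), (436, 270, 7.0), (438, 225, 7.1), (449, 274, 6.8)]
```

The scoop has been knocked aside, with its centre now near (450,-31). I'll turn the dial first and then re-seat it.

>>> {"fn": "carry_out", "kwargs": {"motion": [[0,0,20,0,0],[0,0,25,0,0],[0,0,25,0,0],[0,0,15,0,0],[0,0,8,0,0],[0,0,3,0,0],[0,0,0,0,0],[0,0,0,0,0.5],[0,0,0,0,0.8],[0,0,0,0,1],[0,0,0,0,1],[0,0,0,0,1]]}}

```text
t: 87.95
eef_pos: [567.9, -328.8, 138.5]
tcp_rot: [3.141, -0.0, -0.0]
ft_force: [0.5, -0.3, -0.6]
opening: 0.637
grip_force: 0.0
```

>>> {"fn": "carry_out", "kwargs": {"motion": [[0,0,0,0,1],[0,0,0,0,1],[0,0,0,0,1],[0,0,0,0,1],[0,0,0,0,1],[0,0,0,0,1]]}}

```text
t: 88.55
eef_pos: [567.8, -328.6, 138.3]
tcp_rot: [-3.141, 0.0, -0.0]
ft_force: [0.4, 1.0, 0.2]
opening: 0.144
grip_force: 30.0
```

Gripped at 13.7 mm, which matches the bar's thickness. Now turning it clockwise 68°.

>>> {"fn": "carry_out", "kwargs": {"motion": [[0,0,0,6,1],[0,0,0,7,1],[0,0,0,7,1],[0,0,0,7,1],[0,0,0,7,1],[0,0,0,7,1],[0,0,0,7,1],[0,0,0,7,1],[0,0,0,7,1],[0,0,0,6,1],[0,0,0,0,1],[0,0,0,0,1]]}}

```text
t: 89.75
eef_pos: [567.7, -328.7, 138.3]
tcp_rot: [3.141, 0.0, -1.184]
ft_force: [-1.0, 0.5, 2.0]
opening: 0.146
grip_force: 30.0
```

>>> {"fn": "carry_out", "kwargs": {"motion": [[0,0,0,0,0.6],[0,0,0,0,0.3],[0,0,0,0,0],[0,0,0,0,0],[0,0,0,0,0],[0,0,0,0,0],[0,0,-10,0,0],[0,0,-25,0,0],[0,0,-35,0,0],[0,0,-30,0,0],[0,0,0,0,0]]}}

```text
t: 90.85
eef_pos: [569.0, -329.5, 243.6]
tcp_rot: [-3.138, -0.007, -1.187]
ft_force: [0.6, 0.4, -0.6]
opening: 0.984
grip_force: 0.0
```

```bash
sed -i 's/^x0=.*//' q.py; python3 q.py
```

```text
[ 569.  -329.5  243.6] [-3.1 -0.  -1.2]
[  46   44   44   43 1608]
((67.5, 65.0), (42.0, 43.0), 90.0)
[490.6  11.4   8. ]
[492.2 -72.5   8. ]
[410.7 -73.9   8. ]
[409.3   9.8   8. ]
```

```bash
python3 m.py top 421.5 -31.5 0 8 -24 84 6 -50 50 6; python3 m.py scene 421.5 -31.5 0 120 -40 44 6 -40 40 6
```

```text
-24  -18  -12   -6    0    6   12   18   24   30   36   42   48   54   60   66   72   78
  50  146  134   33   37   35   34   35   34   33   33   35   36   30   36   38   33   37   35
  44  144   87   33   34   35   36   30   33   35   35   37   35   37   36   34   35   39   38
  38  143   70   55  130  132  132  184  187  187  187  187  187  188  188  171  191   76   34
  32  144   43   55  128  130  129  185  171  172  172  173  173  172  172  173  189   76   35
  26  142   36   55  131  131  131  184  173  173  172  172  174  173  177  178  177   77   30
  20  134   30   54  131  129  129  184  174  172  189  188  188  190  190  189  190   74   36
  14  132   33   63  121  122  121  184  173  171  185  190  189  190  189  190  190   41   35
   8   83   18   17   18   17   15  184  176  177  176  191  190  191  191  192  192   35   36
   2   34   40   40   38   39   16  168  175  175  175  192  191  192  193  191  191   30   34
  -4   33   39   39   41   37   12  167  172  173  173  190  189  189  190  189  188   34   39
 -10   80   35   36   35   36   19  168  176  176  176  192  
[... 1028 characters left out ...]
   31   36   32   74  152
  10  166  158  164  125  117   55   37   41   40   32   35  101  107  151
   4  168  157  159  160  150   37   33   38   37   33   84   99  142  154
  -2  167  161  164  160  152   44   38   39   36   33  117  143  140  150
  -8  167  157  160  165  150   78   39   39   36  106  141  141  141  151
 -14  168  161  166  159  153  146  103  154  122  121  141  140  143  148
 -20  167  157  164  166  152  155  153  153  131  128  141  141  141  152
 -26  165  158  162  163  154  149  154  156  152  128  139  143  147  149
 -32  166  156  163  166  156  154  151  156  148  146  142  142  143  149
 -38  165  160  162  168  157  154  154  156  153  148  157  145  146  148
```

>>> {"fn": "carry_out", "kwargs": {"motion": [[0,0,0,-8.5,0],[0,0,0,-8.5,0],[0,0,0,-8.5,0],[0,0,0,-8.5,0],[0,0,0,-8.5,0],[0,0,0,-8.5,0],[0,0,0,-8.5,0],[0,0,0,-8.5,0],[0,0,0,0,0]]}}

```text
t: 91.9
eef_pos: [567.5, -328.5, 237.0]
tcp_rot: [-3.14, 0.002, 0.002]
ft_force: [0.4, -0.6, -1.4]
opening: 0.999
grip_force: 0.0
```

>>> {"fn": "carry_out", "kwargs": {"motion": [[-18.2,-37.2,0,0,0],[-18.2,-37.2,0,0,0],[-18.2,-37.2,0,0,0],[-18.2,-37.2,0,0,0],[-18.2,-37.2,0,0,0],[-18.2,-37.2,0,0,0],[-18.2,-37.2,0,0,0],[-18.2,-37.2,0,0,0],[0,0,0,0,0],[0,0,0,0,0]]}}

```text
t: 92.9
eef_pos: [422.3, -30.7, 238.2]
tcp_rot: [3.141, -0.0, -0.002]
ft_force: [-0.1, -0.2, 0.8]
opening: 0.996
grip_force: 0.0
```

```bash
python3 -c "
from cell import env; s=env.state(); print(s['eef_pos'],s['tcp_rot'],s['joints'])"
cat > p.py <<'E'
# dial pointer: bright pixels on the bar top (z 144)
from h import *
import cv2
C=env.read_camera("top"); P=np.array([568,-329.])
u,v=proj(C,[568,-329,144])[0].astype(int); g=C["color"][v-22:v+23,u-22:u+23].min(2)
for z in (144,):
  for y in range(28,-33,-5):
    print(y,[int(C["color"][int(round(b)),int(round(a))].mean()) for a,b in (proj(C,[568+x,-329+y,z])[0] for x in range(-32,33,4))])
E
python3 p.py
```

```text
[422.2859021  -30.65899815 238.24177788] [ 3.14138406e+00 -3.29973722e-05 -2.06463420e-03] [-2.28637923e-01  1.97310409e-01  2.01608546e+00 -2.44661714e-04
  9.28117786e-01  1.34436967e+00]
28 [58, 54, 17, 15, 13, 11, 12, 13, 19, 32, 28, 32, 28, 31, 97, 101, 102]
23 [59, 16, 17, 19, 15, 107, 188, 26, 17, 32, 29, 30, 30, 29, 44, 103, 103]
18 [56, 16, 14, 17, 13, 43, 188, 182, 24, 17, 25, 30, 27, 25, 30, 101, 105]
13 [57, 21, 19, 19, 14, 14, 123, 187, 29, 18, 28, 29, 30, 27, 29, 76, 101]
8 [56, 23, 22, 8, 17, 16, 16, 178, 135, 27, 22, 26, 28, 24, 25, 87, 102]
3 [71, 36, 24, 14, 15, 15, 13, 75, 103, 31, 19, 30, 28, 27, 34, 104, 101]
-2 [99, 96, 30, 18, 10, 15, 15, 18, 27, 31, 29, 22, 28, 29, 45, 101, 101]
-7 [99, 100, 46, 31, 16, 18, 13, 9, 22, 30, 30, 21, 26, 70, 100, 101, 145]
-12 [124, 100, 98, 96, 60, 29, 16, 14, 15, 26, 30, 32, 100, 99, 101, 167, 176]
-17 [177, 172, 100, 99, 100, 100, 62, 53, 39, 27, 29, 29, 80, 102, 130, 175, 177]
-22 [176, 176, 176, 159, 117, 97, 99, 100, 100, 24, 26, 33, 120, 176, 177, 177, 177]
-27 [177, 177, 176, 176, 176, 177, 176, 177, 177, 149, 135, 177, 178, 177, 176, 177, 177]
-32 [177, 176, 176, 177, 176, 176, 177, 176, 176, 177, 177, 177, 177, 176, 176, 177, 190]
```

>>> {"fn": "carry_out", "kwargs": {"motion": [[0,0,20,0,0],[0,0,25,0,0],[0,0,25,0,0],[0,0,25,0,0],[0,0,20,0,0],[0,0,15,0,0],[0,0,7,0,0],[0,0,2,0,0],[0,0,0,0,0],[0,0,0,0,0.5],[0,0,0,0,0.7],[0,0,0,0,0.85]]}}

```text
t: 94.15
eef_pos: [422.5, -31.1, 99.7]
tcp_rot: [3.141, -0.001, -0.0]
ft_force: [0.3, -0.8, -0.2]
opening: 0.801
grip_force: 0.0
```

>>> {"fn": "carry_out", "kwargs": {"motion": [[0,0,0,0,1],[0,0,0,0,1],[0,0,0,0,1],[0,0,0,0,1],[0,0,0,0,1],[0,0,0,0,1],[0,0,0,0,1],[0,0,0,0,1]]}}

```text
t: 94.95
eef_pos: [422.3, -31.1, 99.2]
tcp_rot: [3.142, 0.0, -0.0]
ft_force: [0.6, -0.3, -2.3]
opening: 0.246
grip_force: 30.0
```

>>> {"fn": "carry_out", "kwargs": {"motion": [[0,0,-8,0,1],[0,0,-12,0,1],[5,-7,0,0,1],[8,-12,0,0,1],[8,-12,0,0,1],[7,-7.6,0,0,1],[0,0,0,0,1],[0,0,8,0,1],[0,0,7,0,1],[0,0,3,0,1],[0,0,1.7,0,1],[0,0,0,0,1]]}}

```text
t: 96.15
eef_pos: [450.2, 7.3, 99.4]
tcp_rot: [3.142, 0.0, -0.001]
ft_force: [-0.2, -0.5, -1.7]
opening: 0.25
grip_force: 30.0
```

>>> {"fn": "carry_out", "kwargs": {"motion": [[0,0,0,0,1],[0,0,0,0,0.6],[0,0,0,0,0.3],[0,0,0,0,0],[0,0,0,0,0],[0,0,0,0,0],[0,0,0,0,0],[0,0,-10,0,0],[0,0,-30,0,0],[0,0,-40,0,0],[0,0,-40,0,0],[0,0,-15,0,0]]}}

```text
t: 97.35
eef_pos: [451.0, 7.5, 238.7]
tcp_rot: [3.141, -0.005, -0.0]
ft_force: [0.4, 0.5, -0.7]
opening: 0.995
grip_force: 0.0
```

>>> {"fn": "carry_out", "kwargs": {"motion": [[20,30,0,0,0],[20,40,0,0,0],[20,40,0,0,0],[20,40,0,0,0],[20,40,0,0,0],[20,40,0,0,0],[0,40,0,0,0],[0,20,0,0,0],[0,0,0,0,0],[0,0,0,0,0],[0,0,0,0,0],[0,0,0,0,0]]}}

```text
t: 98.55
eef_pos: [570.4, -281.2, 235.1]
tcp_rot: [3.141, -0.0, 0.001]
ft_force: [0.2, -0.3, -1.1]
opening: 0.998
grip_force: 0.0
```

```bash
python3 q.py; python3 b.py top 370 480 190 310
```

```text
[ 570.4 -281.2  235.1] [ 3.1 -0.   0. ]
[  27   29   43   43 1651]
((48.0, 50.0), (42.0, 42.0), 90.0)
[519.1  49.    8. ]
[520.7 -32.9   8. ]
[439.1 -34.4   8. ]
[437.6  47.3   8. ]
20 [(391, 234, 7.3), (394, 284, 7.0), (413, 224, 7.2), (420, 280, 7.4), (436, 270, 7.5), (438, 225, 7.3), (446, 258, 7.0), (449, 274, 6.9)]
26 [(391, 234, 7.3), (395, 284, 6.9), (413, 224, 7.2), (421, 280, 7.7), (436, 270, 7.5), (438, 225, 7.3), (446, 257, 6.6), (449, 274, 7.1)]
32 [(391, 234, 7.3), (413, 224, 7.2), (421, 280, 7.7), (436, 270, 7.5), (438, 225, 7.3)]
```

The scoop is centred at (479, 7) on its mat, all eight balls are in the bay, and the dial reads about 81°. I'm handing the job in.

```bash
python3 -c "
from cell import env; print(env.job_done())"
```

```text
the job is handed in; nothing more can be done
None
```

The job is handed in with no verdict returned; my last camera checks show all eight balls in the bay, the dial at about 81° (target 80°) and the scoop standing centred on its mat, after I recovered one dropped ball with the scoop and re-seated the scoop when it was knocked aside.

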